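Set coated floor samples to dry in the rack

ROBOT

A 6-joint arm with a two-finger parallel gripper is mounted at the origin on the work surface. World frame = base frame: x ahead of the robot, y to its left, z up, the work surface at z = 0. Lengths are in m, angles in rad, forces in N, time in s.
With the tool pointing down it reaches from about 0.375 to 0.9 m from the base axis. Payload 3.1 kg.
Tool frame: the origin (TCP) lies at the very end of the fingers, on their centre line; the grasp point (between the pads) lies 19 mm behind it; z points along the fingers, y is the line along which they close (so a half turn about z gives the same grasp; the last joint's range is limited). The gripper opens to 87 mm and grips with 3 to 60 N. Pads are 19 mm wide; open, the fingers measure 117 mm over their backs; the gripper's body (75 mm by 190 mm) begins 51 mm behind the grasp point.
Start: joints at [-1.46, 0.527, 1.433, -0, 1.181, -0.178], TCP at [0.179, -0.599, 0.223] pointing down, gripper open.
Joint ranges: [-3.08, 3.08], [-0.75, 2.2], [0.22, 2.44], [-1.43, 4.57], [0, 2.65], [-2.85, 2.85]. Speed limits (rad/s): [2.79, 2.79, 3.14, 3.14, 3.14, 3.14].

INTERFACE

Orientations are given as a unit quaternion [x, y, z, w].
In Python, from rig import status, viewer, robot gives the robot as it stands.
- The arm moves only by the tool arm_command, never from a script. Its arguments are lists of equal length, an entry for each row: "delta_rot": the turn, a rotation vector about the tool's x, y, z in degrees, a list of three; "delta_pos": the shift along the tool's x, y, z in m, a list of three; "gripper": the closure, from -1 (fully open) to 1 (shut). In form: {"delta_rot": [[rx, ry, rz], ...], "delta_pos": [[dx, dy, dz], ...], "gripper": [gripper, ...]}. A call has 1 to 12 rows; each row is the pose to reach, as a shift and turn from the pose commanded when the call began, along the tool's axes at that moment; what a row does not reach only later rows make up. A row lasts 1/12 s, in which the tool goes at most 41.7 mm and 7.16 degrees, less where a joint would pass 70% of its speed; a pose out of reach is approached as far as the arm can. A call with a gripper value outside its range is refused whole. The fingers move at their own pace and stop on an object; "grip_force" is the grip in N (left out, the last holds). Time passes only in rows, so rows that repeat a pose let the fingers close. It gives the time, the measured TCP pose, the force, the opening and the grip force at its end, in the units of the state.
- status.get_obs(): the state, without advancing time (a new reading comes with each control period).
- viewer.camera(name): name is "scene" or "top" or "wrist"; returns a dict with "pixels" (384x512x3 uint8, blue, green, red), "fx", "fy", "cx", "cy" (pixels), "pose" (4x4, takes a point from camera to world coordinates); the wrist camera has in their place "mount" (4x4, takes a point from camera to tool coordinates, whose origin is the TCP and whose axes are the flange's). Camera axes: x right, y down, z forward; pixel columns grow to the right and rows downward; lengths in m; the calibration is good to about 2 mm. A picture is of the moment at which its call begins: read the wrist's pose just before it. There is no depth.
- robot.hand_in(): hands the job in; it is judged then, once.
The state is a dict: "time": time; "q": joint angles; "joint_velocities": joint speeds; "joint_torque": joint torques, N m; "position": TCP position; "tool_rot": TCP orientation; "ft_force": force on the tool from outside, world axes, zero at the start; "moment": the same for the moment, N m; "grip_width": finger opening in m; "grip_force": force on a finger pad.
Only numpy, scipy, OpenCV 4.12 (cv2) and the standard library are available. Lean on these libraries where they do the work, as an engineer would, in place of code of your own. Each camera call takes 0.05 s, during which the arm holds its last target. There are 200 camera calls.

TASK

Put the freshly coated wooden sample sticks lying loose on the bench to dry: lay each one across both narrow ribs of the aluminium tray, one to a bay between the small lugs and within the upturned lips. Then lift the loaded tray by its upright grip fin and slide it fully home, level, onto the one free pair of rails in the drying rack, with all the sticks still lying on the ribs. Leave the panels already in the rack and the other things on the bench where they are.

Things in the scene. Friction and masses are not known exactly. Their poses are not given: they have to be found in the camera images.
- rack: open steel drying rack, fixed, 274 wide, 250 high, 150 deep. Origin: on the bench, middle of its front opening; x points into the rack (the tray slides in along x), z up. Three rail pairs run from x = 0 to 150, one above another; upper faces of their 16 wide ledges are 45, 110 and 175 above the origin. Two pairs carry a panel, one is free. Cross bars on top, underside 240 high
- rack_bar (a point): middle of the top of the rack's front cross bar, straight above the rack's origin. Stops at x = 150 halt the tray when home: its origin is then at x = 76, y = 0 of the rack. Side guides stand 230 apart (10 more than the tray's width), 14 above each ledge, and flare open over the 22 mm in front of x = 0, where lead-in ramps slope down from the ledges
- tray: aluminium drying tray, about 150 g, loose. Origin: centre of the underside of its 3 mm plate, 148 (x) by 220 (y); z up. Two ribs, 6 wide, tops 21 above the origin, run along y at x = -40 and +40; lugs 4 wide and 8 high on them at y = 0, +-48, +-96 part 4 bays (middles y = +-24, +-72), one stick each. Lips along y at x = -68.5 and +68.5, 3 thick, tops 28 up, leave a stick 7 spare at either end
- tray_fin (a point): middle of the top of the tray's black upright grip fin, at x = -139, y = 0, z = 43 of the tray. The fin is 44 long (tray x), 12 thick (y), 40 high, and stands on a tongue, 50 wide and 3 thick, that runs from the tray's front edge (x = -74) to x = -164. With the tray home the fin stands in front of the rack
- stick0: dark coated wooden sample stick, 120 (its x) by 24 (its y) by 14 (its z), about 30 g, loose, lying flat. Origin: its centre. May be absent. On the ribs its length runs along the tray's x and its centre is 28 above the tray's origin
- stick1: dark coated wooden sample stick, 120 (its x) by 24 (its y) by 14 (its z), about 30 g, loose, lying flat. Origin: its centre. May be absent. On the ribs its length runs along the tray's x and its centre is 28 above the tray's origin
- stick2: dark coated wooden sample stick, 120 (its x) by 24 (its y) by 14 (its z), about 30 g, loose, lying flat. Origin: its centre. May be absent. On the ribs its length runs along the tray's x and its centre is 28 above the tray's origin
- stick3: dark coated wooden sample stick, 120 (its x) by 24 (its y) by 14 (its z), about 30 g, loose, lying flat. Origin: its centre. May be absent. On the ribs its length runs along the tray's x and its centre is 28 above the tray's origin
- panel0: wooden panel 145 x 222 x 10, loose, lying on the rail pair that is 45 above the bench; origin: centre of its underside. Absent if that pair is the free one
- panel1: wooden panel 145 x 222 x 10, loose, lying on the rail pair that is 110 above the bench; origin: centre of its underside. Absent if that pair is the free one
- panel2: wooden panel 145 x 222 x 10, loose, lying on the rail pair that is 175 above the bench; origin: centre of its underside. Absent if that pair is the free one
- tape: a paper tape roll lying flat, 84 across, 24 high; origin: centre of its underside; a bystander, not to be disturbed
- sandblock: a cork sanding block, 90 x 50 x 28; origin: centre of its underside; a bystander, not to be disturbed
- scraper: a spatula, 200 long, lying flat with its handle to -x; origin: centre of its underside; a bystander, not to be disturbed
- bottle_a: an upright plastic bottle, 68 across, 200 high; origin: centre of its underside; a bystander, not to be disturbed
- tin: a metal tin, 100 across, 110 high; origin: centre of its underside; a bystander, not to be disturbed
- pot: a white plastic cup, 90 across, 90 high; origin: centre of its underside; a bystander, not to be disturbed
Mind the look-alikes: they are no part of the job. What is shaped like the stick2 but blue is not meant.

How it is judged:
On the way:
1. every sample stick lies across both ribs of the tray, while the tray still stands on the bench (x of stick0 in the frame of tray between -0.012 and 0.012 m and y of stick0 in the frame of tray between -0.1 and 0.1 m and z of stick0 in the frame of tray between 0.0245 and 0.0315 m and angle between the x axis of each of stick0, stick1, stick2, stick3 and the x axis of tray, either way round below 0.3 rad and x of stick1 in the frame of tray between -0.012 and 0.012 m and y of stick1 in the frame of tray between -0.1 and 0.1 m and z of stick1 in the frame of tray between 0.0245 and 0.0315 m and x of stick2 in the frame of tray between -0.012 and 0.012 m and y of stick2 in the frame of tray between -0.1 and 0.1 m and z of stick2 in the frame of tray between 0.0245 and 0.0315 m and x of stick3 in the frame of tray between -0.012 and 0.012 m and y of stick3 in the frame of tray between -0.1 and 0.1 m and z of stick3 in the frame of tray between 0.0245 and 0.0315 m and height (world z) of tray below 0.03 m), for 0.2 s.
At the end, for the whole second after the job is handed in: Tray level on the free rails (5 mm, 0.06 rad) and within 8 mm of the stops; every stick flat across both ribs (centre within 12 mm of the tray's middle along x, turned under 0.3 rad, 24.5 to 31.5 mm above the tray's underside), none pressing on another; all at rest (x of tray in the frame of rack above 0.068 m and angle between the x axis of tray and the x axis of rack, either way round below 0.06 rad and angle between tray's own z axis and vertical below 0.06 rad and y of tray in the frame of rack between -0.009 and 0.009 m and (z of tray in the frame of rack between 0.041 and 0.05 m or z of tray in the frame of rack between 0.106 and 0.115 m or z of tray in the frame of rack between 0.171 and 0.18 m) and x of stick0 in the frame of tray between -0.012 and 0.012 m and y of stick0 in the frame of tray between -0.1 and 0.1 m and z of stick0 in the frame of tray between 0.0245 and 0.0315 m and angle between the x axis of each of stick0, stick1, stick2, stick3 and the x axis of tray, either way round below 0.3 rad and x of stick1 in the frame of tray between -0.012 and 0.012 m and y of stick1 in the frame of tray between -0.1 and 0.1 m and z of stick1 in the frame of tray between 0.0245 and 0.0315 m and x of stick2 in the frame of tray between -0.012 and 0.012 m and y of stick2 in the frame of tray between -0.1 and 0.1 m and z of stick2 in the frame of tray between 0.0245 and 0.0315 m and x of stick3 in the frame of tray between -0.012 and 0.012 m and y of stick3 in the frame of tray between -0.1 and 0.1 m and z of stick3 in the frame of tray between 0.0245 and 0.0315 m and contact force between stick0 and stick1 below 0.05 N and contact force between each of stick0, stick1 and stick2 below 0.05 N and contact force between each of stick0, stick1, stick2 and stick3 below 0.05 N and linear speed of each of stick0, stick1, stick2, stick3, tray below 0.03 m/s); the robot touches nothing.
It fails at once if a panel in the rack is shifted by more than 15 mm (distance of any of panel0, panel1, panel2 from where it was at the start of the episode above 0.015 m).
It fails at once if a bystander is shifted by more than 30 mm (distance of any of tape, sandblock, scraper, bottle_a, tin, pot from where it was at the start of the episode above 0.03 m).
Of stick0, stick1, stick2, stick3 only 3 to 4 are there at a start; the rules pass over those that are not, and their reading is None.
Of panel0, panel1, panel2 only 2 to 2 are there at a start; the rules pass over those that are not, and their reading is None.
At some moment in a run one of stick0, stick1, stick2, stick3, tray may be knocked a few centimetres aside while the robot is not near it.
It also fails if it takes over 208 s, if anything falls off the work surface, if the arm or the gripper's body presses on something with over 40 N, if the wrist force passes 120 N, or if a joint passes its speed limit or range.

## Working session

There is one attempt and no reset: what is moved stays moved. The work goes in short steps, Python scripts to look and compute and a tool call to move; the robot and the scene stay as the last step left them, time stands still between calls to the robot, and variables do not carry over. Pictures are saved under pics/ and viewed, at most 14 in all, crops included, and the job is handed in when it is done.

Besides the shell and the picture viewer there is one more tool, called after "Emit:" as name(argument=value, ...) on one line, values as JSON. arm_command: Moves the arm, as the interface text tells. Its arguments: {"type":"object","properties":{"delta_rot":{"type":"array","items":{"type":"array","items":{"type":"number"}}},"delta_pos":{"type":"array","items":{"type":"array","items":{"type":"number"}}},"gripper":{"type":"array","items":{"type":"number"}},"grip_force":{"type":"number"}},"required":["delta_rot","delta_pos","gripper"]}

```bash
mkdir -p pics
cat > h.py <<'E'
import numpy as np, cv2
from scipy.spatial.transform import Rotation as R
from rig import status, viewer, robot
def cam(n):
    o=status.get_obs(); c=viewer.camera(n)
    if 'mount' in c:
        T=np.eye(4);T[:3,:3]=R.from_quat(o['tool_rot']).as_matrix();T[:3,3]=o['position'];c['pose']=T@c['mount']
    return c
def ray(c,uv,z):
    uv=np.atleast_2d(uv).astype(float)
    d=np.c_[(uv[:,0]-c['cx'])/c['fx'],(uv[:,1]-c['cy'])/c['fy'],np.ones(len(uv))]@c['pose'][:3,:3].T
    p=c['pose'][:3,3]; return p+d*((z-p[2])/d[:,2])[:,None]
def proj(c,P):
    P=np.atleast_2d(P); q=(P-c['pose'][:3,3])@c['pose'][:3,:3]
    return np.c_[q[:,0]/q[:,2]*c['fx']+c['cx'],q[:,1]/q[:,2]*c['fy']+c['cy']]
E
python3 - <<'E'
from h import *
for n in ['scene','top']:
    c=cam(n); cv2.imwrite(f'pics/{n}0.png',cv2.resize(c['pixels'],(800,600),interpolation=cv2.INTER_CUBIC)); print(n,c['fx'],c['cx'],c['cy'],c['pose'].round(3))
c=viewer.camera('wrist');print(c['fx'],c['mount'].round(3)); o=status.get_obs();print(o)
E
```

```text
scene 356.9986093593563 256.4827772745137 193.01691892237434 [[-0.285  0.837 -0.467  1.018]
 [ 0.958  0.241 -0.152  0.228]
 [-0.015 -0.49  -0.871  1.021]
 [ 0.     0.     0.     1.   ]]
top 383.4252375054143 252.75535779730043 192.3350581643983 [[ 0.007 -0.982  0.188  0.37 ]
 [-1.    -0.011 -0.023  0.089]
 [ 0.025 -0.187 -0.982  1.107]
 [ 0.     0.     0.     1.   ]]
285.0037184512726 [[ 0.001 -0.952 -0.306  0.085]
 [ 1.     0.001 -0.     0.   ]
 [ 0.001 -0.306  0.952 -0.162]
 [ 0.     0.     0.     1.   ]]
{'time': 0.15, 'q': array([-1.45951203e+00,  5.28282960e-01,  1.43363336e+00, -2.16421812e-05,
        1.18141984e+00, -1.78501168e-01]), 'joint_velocities': array([-0.00056368, -0.00396656, -0.00376391, -0.00154178,  0.00038642,
       -0.00133794]), 'joint_torque': array([ 6.27598110e-04, -4.40428197e+01, -1.76842010e+01,  6.33044215e-02,
        5.52421378e-02, -8.84782526e-05]), 'position': array([ 0.17854731, -0.59834434,  0.22176973]), 'tool_rot': array([ 9.89520429e-01,  1.44390307e-01,  1.92909931e-05, -8.71600163e-04]), 'ft_force': array([0.10624179, 0.21452209, 0.84937793]), 'moment': array([ 0.01605694, -0.03167132, -0.02786267]), 'grip_force': 0.0, 'grip_width': 0.0870703628585586}
```

View pics/scene0.png

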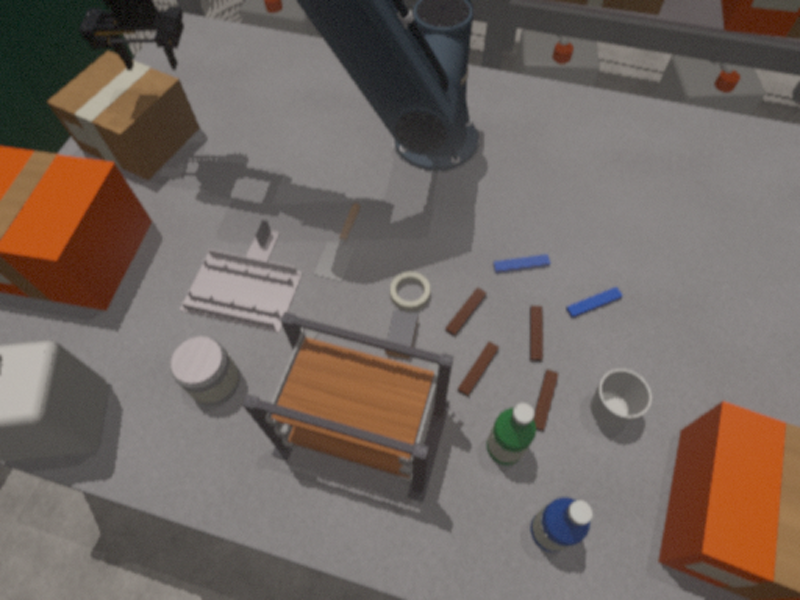

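View pics/top0.png

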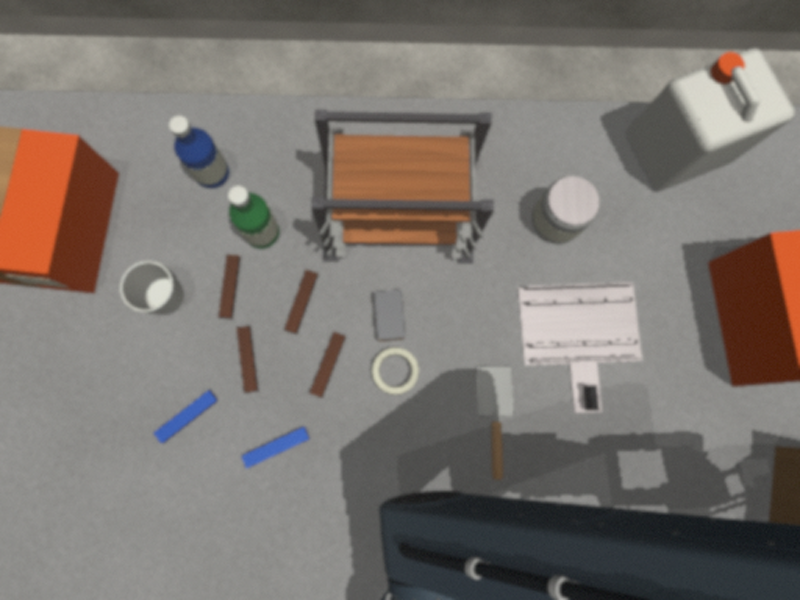

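Both views show four dark sticks at the left (top view (230,286), (301,301), (247,358), (327,364)), the tray at (580,322) with its fin at (590,396), and the rack at (400,190) carrying an upper and a lower panel. Next I'll measure them.

```bash
cat >> h.py <<'E'
def sticks(c,amin=150):
    h=cv2.cvtColor(c['pixels'],cv2.COLOR_BGR2HSV)
    m=((h[...,0]<14)|(h[...,0]>170))&(h[...,1]>90)&(h[...,2]<120)
    m=cv2.morphologyEx(m.astype(np.uint8),cv2.MORPH_OPEN,np.ones((3,3)))
    out=[]
    for k in cv2.findContours(m,cv2.RETR_EXTERNAL,cv2.CHAIN_APPROX_NONE)[0]:
        if cv2.contourArea(k)<amin: continue
        P=ray(c,k[:,0],.014)
        (x,y),(w,l),a=cv2.minAreaRect((P[:,:2]*1000).astype(np.float32))
        if w>l:w,l,a=l,w,a+90
        # long axis dir angle
        a=(a+90)%180; out.append((x,y,w,l,a))
    return np.array(out)
E
python3 - <<'E'
from h import *
t=cam('top'); s=cam('scene')
for c in (t,s):
    r=sticks(c); print(r.round(0))
k=.64
print('fin top',ray(t,np.array([590,390])*k,.043))
# tray plate corners at z~.003 / lip tops .028
print('tray lips',ray(t,np.array([[519,284],[634,284],[526,364],[641,360]])*k,.028).round(3))
print('bars',ray(t,np.array([[317,206],[491,206],[318,118],[490,118]])*k,.25).round(3))
for z in (.055,.12,.185): print(z,'panel low front', ray(t,np.array([[344,245],[457,245]])*k,z).round(3),'upper',ray(t,np.array([[332,219],[470,219],[332,136],[470,136]])*k,z).round(3).tolist())
for n,c in (('t',t),('s',s)):
    cv2.imwrite(f'pics/{n}c.png',c['pixels'])
a=t['pixels'][60:175,190:325]; b=s['pixels'][195:320,150:300]; d=t['pixels'][170:280,320:420]
f=lambda i:cv2.resize(i,(390,390),interpolation=cv2.INTER_CUBIC)
cv2.imwrite('pics/rk.png',np.hstack([f(a),f(b)]))
E
```

```text
[[ 461.  186.   19.  113.  160.]
 [ 470.  332.   19.  113.   10.]
 [ 577.  238.   19.  113.  162.]
 [ 604.  372.   19.  113.  175.]
 [ 571. -607.  132.  277.    6.]
 [ 713.   56.   43.  212.   91.]
 [ 738.  647.   96.  289.  172.]]
[[ 799.   41.   33.  214.   90.]
 [ 696.  645.  166.  301.   16.]
 [ 604.  371.   21.  114.  176.]
 [ 625.   41.   15.  226.   90.]
 [ 578.  238.   21.  117.  162.]
 [ 471.  332.   19.  114.   10.]
 [ 462.  185.   21.  115.  161.]
 [ 515. -638.  302.  330.  160.]
 [-702.  777.  159.  214.   93.]]
fin top [[ 0.41620173 -0.282844    0.043     ]]
tray lips [[ 0.61  -0.166  0.028]
 [ 0.613 -0.381  0.028]
 [ 0.462 -0.174  0.028]
 [ 0.472 -0.385  0.028]]
bars [[ 0.677  0.186  0.25 ]
 [ 0.681 -0.075  0.25 ]
 [ 0.819  0.189  0.25 ]
 [ 0.824 -0.077  0.25 ]]
0.055 panel low front [[ 0.673  0.157  0.055]
 [ 0.676 -0.048  0.055]] upper [[0.722, 0.181, 0.055], [0.726, -0.073, 0.055], [0.885, 0.185, 0.055], [0.89, -0.076, 0.055]]
0.12 panel low front [[ 0.654  0.153  0.12 ]
 [ 0.657 -0.04   0.12 ]] upper [[0.7, 0.175, 0.12], [0.704, -0.063, 0.12], [0.853, 0.179, 0.12], [0.858, -0.066, 0.12]]
0.185 panel low front [[ 0.636  0.149  0.185]
 [ 0.638 -0.031  0.185]] upper [[0.678, 0.169, 0.185], [0.682, -0.053, 0.185], [0.821, 0.173, 0.185], [0.826, -0.055, 0.185]]
```

View pics/rk.png

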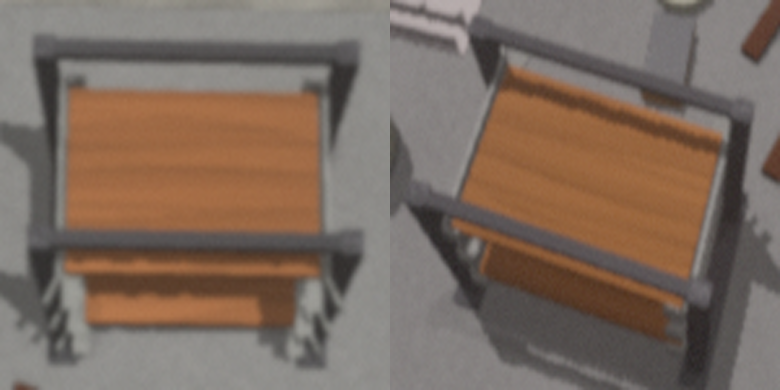

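```bash
cat >> h.py <<'E'
def goto(x,y,z,yaw,o=None):
    """delta from current measured pose to TCP target, tool down, yaw(deg) of tool x"""
    o=o or status.get_obs(); A=R.from_quat(o['tool_rot']); a=np.radians(yaw)
    B=R.from_quat([np.cos(a/2),np.sin(a/2),0,0])
    dp=A.inv().apply(np.array([x,y,z])-o['position']); dr=np.degrees((A.inv()*B).as_rotvec())
    print('dpos',dp.round(4).tolist(),'drot',dr.round(2).tolist())
    return dp,dr
E
python3 - <<'E'
from h import *
t=cam('top');k=.64
print('bottle',ray(t,np.array([[262,246]])*k,0),'pot rim',ray(t,np.array([[121,287],[174,287],[148,262],[148,311]])*k,.09).round(3).tolist())
print('redbox base',ray(t,np.array([[712,262],[735,385]])*k,0).round(3),'tin top',ray(t,np.array([[572,200]])*k,.11))
goto(.52,-.28,.26,2)
E
```

```text
bottle [[0.68460905 0.31682976 0.        ]] pot rim [[0.583, 0.535, 0.09], [0.584, 0.445, 0.09], [0.628, 0.493, 0.09], [0.542, 0.486, 0.09]]
redbox base [[ 0.665 -0.549  0.   ]
 [ 0.429 -0.57   0.   ]] tin top [[ 0.74491359 -0.24558339  0.11      ]]
dpos [0.4182, -0.2079, -0.0376] drot [-0.04, -0.0, 14.6]
```

Emit:
arm_command(delta_rot=[[0,0,5],[0,0,10],[0,0,14.6],[0,0,14.6],[0,0,14.6],[0,0,14.6],[0,0,14.6],[0,0,14.6],[0,0,14.6],[0,0,14.6],[0,0,14.6],[0,0,14.6]], delta_pos=[[0.035,-0.017,-0.003],[0.07,-0.035,-0.006],[0.105,-0.052,-0.009],[0.14,-0.07,-0.012],[0.175,-0.087,-0.016],[0.21,-0.104,-0.02],[0.245,-0.122,-0.023],[0.28,-0.14,-0.026],[0.315,-0.157,-0.03],[0.35,-0.174,-0.033],[0.385,-0.191,-0.036],[0.418,-0.208,-0.038]], gripper=[-1,-1,-1,-1,-1,-1,-1,-1,-1,-1,-1,-1])

```text
time: 1.3
position: [0.5213, -0.2786, 0.261]
tool_rot: [1.0, 0.018, 0.0, 0.0]
ft_force: [0.3, -0.5, 0.1]
grip_width: 0.0872
grip_force: 0.0
```

Run:
```python
from h import *
c=cam('wrist'); o=status.get_obs(); print(o['position'],o['time'],o['joint_velocities'].round(2))
cv2.imwrite('pics/w1.png',cv2.resize(c['pixels'],(800,600),interpolation=cv2.INTER_CUBIC)); np.save('w1.npy',c,allow_pickle=True)
```

```text
[ 0.52604112 -0.27346886  0.26147945] 1.35 [-0.07 -0.02  0.04 -0.06 -0.01 -0.14]
```

View pics/w1.png

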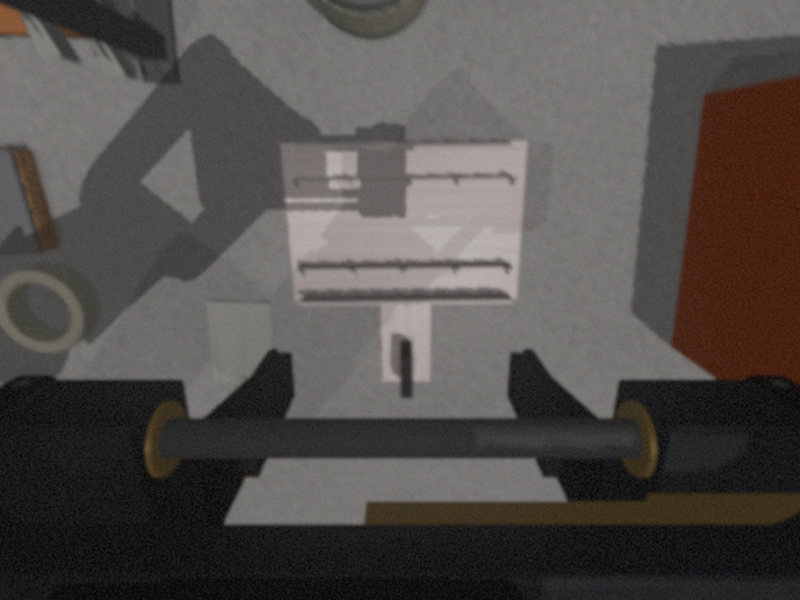

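Run:
```python
from h import *
c=np.load('w1.npy',allow_pickle=True).item();k=.64
for n,uv,z in [('backlip',[[281,142],[528,141]],.028),('backlugs',[[296,178],[405,176],[513,177]],.029),('frontlugs',[[301,264],[404,263],[509,263]],.029),('frontlip',[[295,300],[517,298]],.028),('fin',[[405,338]],.043),('tongue end',[[381,381],[431,381]],.003)]:
    print(n,ray(c,np.array(uv)*k,z).round(4).tolist())
t=cam('top')
print('fin top',proj(t,[.416,-.283,.043])/k)
print(sticks(t)[:5].round(0))
goto(.45,.33,.26,0)
```

```text
backlip [[0.6126, -0.1757, 0.028], [0.6209, -0.3822, 0.028]]
backlugs [[0.5839, -0.1874, 0.029], [0.5889, -0.2805, 0.029], [0.5915, -0.3727, 0.029]]
frontlugs [[0.5085, -0.1893, 0.029], [0.5128, -0.2826, 0.029], [0.5163, -0.3776, 0.029]]
frontlip [[0.4736, -0.1824, 0.028], [0.483, -0.389, 0.028]]
fin [[0.4453, -0.286, 0.043]]
tongue end [[0.3785, -0.2637, 0.003], [0.3804, -0.3164, 0.003]]
fin top [[590.09353463 390.1157052 ]]
[[461. 185.  16. 112. 160.]
 [470. 331.  19. 113.   9.]
 [578. 238.  19. 112. 163.]
 [604. 372.  19. 113. 176.]
 [724.  56.  26. 212.  88.]]
dpos [-0.0482, -0.6085, 0.0013] drot [-0.04, -0.16, 2.38]
```

The wrist view shows the tray clearly (lips (281,142)–(528,141), fin (405,340)), but the arm was still settling. I'll take another look at rest.

Run:
```python
from h import *
import time
c=cam('wrist'); o=status.get_obs(); print(o['position'],o['joint_velocities'].round(3))
np.save('w1.npy',c,allow_pickle=True)
t=cam('top'); np.save('t1.npy',t,allow_pickle=True)
f=lambda i,r:cv2.resize(i,None,fx=r,fy=r,interpolation=cv2.INTER_CUBIC)
a=f(c['pixels'][75:265,165:350],2.15); b=f(t['pixels'][170:280,325:420],3.9)
H=max(a.shape[0],b.shape[0]); im=np.zeros((H,a.shape[1]+b.shape[1],3),np.uint8); im[:a.shape[0],:a.shape[1]]=a; im[:b.shape[0],a.shape[1]:]=b
cv2.imwrite('pics/tr.png',im); print(a.shape,b.shape)
```

```text
[ 0.52142414 -0.27793553  0.26067192] [-0.062 -0.004  0.022 -0.027 -0.001 -0.009]
(408, 398, 3) (429, 370, 3)
```

View pics/tr.png

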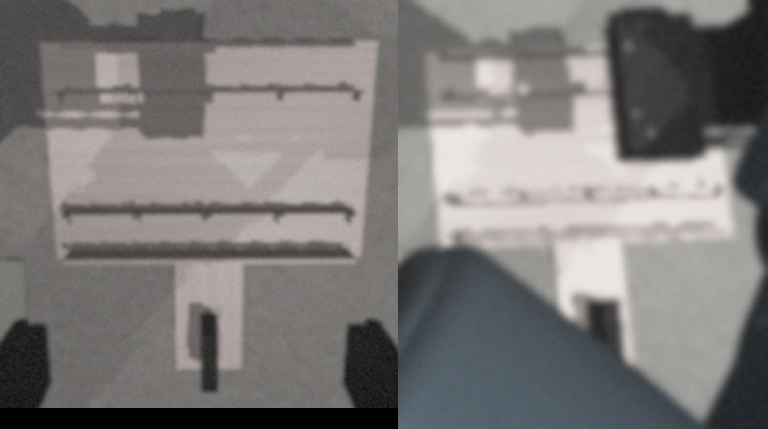

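Run:
```python
from h import *
c=np.load('w1.npy',allow_pickle=True).item();t=np.load('t1.npy',allow_pickle=True).item()
w=lambda p:np.array(p)/2.15+[165,75]
tp=lambda p:(np.array(p)-[398,0])/3.9+[325,170]
for n,uv,z in [('backcorners',[[40,42],[378,42]],.003),('frontcorners',[[57,264],[362,264]],.003),('tongue',[[175,370],[242,370]],.003),('fin ends',[[208,313],[209,391]],.043),('backrib',[[210,89]],.021),('frontrib',[[207,206]],.021)]:
    print(n,ray(c,w(uv),z).round(4).tolist())
for n,uv,z in [('T frontcorners',[[440,244],[733,236]],.003),('backL',[[425,52]],.003),('lug',[[450,198],[588,192],[717,190]],.029)]:
    print(n,ray(t,tp(uv),z).round(4).tolist())
print(c['fy'],c['cx'],c['cy'],c['pose'].round(3))
```

```text
backcorners [[0.6104, -0.1709, 0.003], [0.6197, -0.3903, 0.003]]
frontcorners [[0.4579, -0.1779, 0.003], [0.4673, -0.3989, 0.003]]
tongue [[0.3754, -0.2662, 0.003], [0.3776, -0.3176, 0.003]]
fin ends [[0.4415, -0.2876, 0.043], [0.3821, -0.2912, 0.043]]
backrib [[0.5865, -0.2823, 0.021]]
frontrib [[0.51, -0.284, 0.021]]
T frontcorners [[0.4657, -0.1776, 0.003], [0.4736, -0.3974, 0.003]]
backL [[0.6111, -0.1711, 0.003]]
lug [[0.497, -0.1798, 0.029], [0.5023, -0.2813, 0.029], [0.5047, -0.3765, 0.029]]
285.0037184512726 256.1243890694533 190.23834978366943 [[ 0.042 -0.952 -0.303  0.608]
 [-0.999 -0.041 -0.012 -0.273]
 [-0.001  0.303 -0.953  0.423]
 [ 0.     0.     0.     1.   ]]
```

Run:
```python
from h import *
goto(.461,.186,.15,-20)
```

```text
dpos [-0.0415, -0.4671, 0.1103] drot [0.03, 0.03, 22.17]
```

Emit:
arm_command(delta_rot=[[0,0,5],[0,0,10],[0,0,15],[0,0,20],[0,0,22.2],[0,0,22.2],[0,0,22.2],[0,0,22.2],[0,0,22.2],[0,0,22.2],[0,0,22.2],[0,0,22.2]], delta_pos=[[-0.004,-0.039,0.01],[-0.0415,-0.4671,0.1103],[-0.0415,-0.4671,0.1103],[-0.0415,-0.4671,0.1103],[-0.0415,-0.4671,0.1103],[-0.0415,-0.4671,0.1103],[-0.0415,-0.4671,0.1103],[-0.0415,-0.4671,0.1103],[-0.0415,-0.4671,0.1103],[-0.0415,-0.4671,0.1103],[-0.0415,-0.4671,0.1103],[-0.0415,-0.4671,0.1103]], gripper=[0,0,0,0,0,0,0,0,0,0,0,0])

```text
time: 2.5
position: [0.4606, 0.1867, 0.1494]
tool_rot: [0.984, -0.175, -0.001, 0.0]
ft_force: [0.1, -0.8, 0.5]
grip_width: 0.0436
grip_force: 0.0
```

Emit:
arm_command(delta_rot=[[0,0,0],[0,0,0],[0,0,0]], delta_pos=[[0,0,0],[0,0,0],[0,0,0]], gripper=[0,0,0])

```text
time: 2.75
position: [0.4624, 0.1838, 0.1504]
tool_rot: [0.984, -0.176, 0.0, 0.0]
ft_force: [0.0, -0.1, -0.2]
grip_width: 0.0432
grip_force: 0.0
```

Run:
```python
from h import *
c=cam('wrist'); print(status.get_obs()['position']); r=sticks(c); print(r.round(0)); print(sticks(cam('scene')).round(0))
cv2.imwrite('pics/w2.png',c['pixels'])
goto(.461,.186,.005,-20)
```

```text
[0.4626499  0.18350984 0.15055269]
[[480. 332.  24.  96.  10.]
 [445. 192.  21.  81. 160.]
 [604. 370.  25. 117. 176.]
 [577. 237.  24. 117. 163.]]
[[ 799.   43.   32.  209.   90.]
 [ 696.  645.  164.  301.   15.]
 [ 604.  371.   21.  114.  176.]
 [ 579.  238.   21.  115.  162.]
 [ 625.   23.   16.  264.   91.]
 [ 514. -638.  302.  329.  160.]
 [-702.  777.  159.  215.   94.]]
dpos [-0.0026, -0.0018, 0.1456] drot [0.0, -0.05, -0.35]
```

View pics/w2.png

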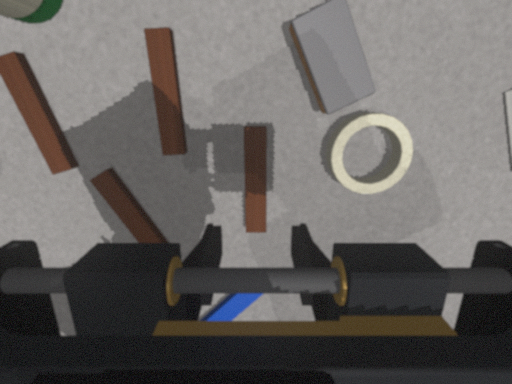

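The wrist view shows the stick at (256,180), centred between the fingers (212 and 300).

Emit:
arm_command(delta_rot=[[0,0,0],[0,0,0],[0,0,0],[0,0,0],[0,0,0],[0,0,0],[0,0,0],[0,0,0],[0,0,0],[0,0,0],[0,0,0],[0,0,0]], delta_pos=[[-0.002,-0.001,0.035],[-0.002,-0.001,0.075],[-0.002,-0.001,0.11],[-0.002,-0.001,0.135],[-0.002,-0.001,0.1455],[-0.002,-0.001,0.1455],[-0.002,-0.001,0.1455],[-0.002,-0.001,0.1455],[-0.002,-0.001,0.1455],[-0.002,-0.001,0.12],[-0.002,-0.001,0.08],[-0.002,-0.001,0.04]], gripper=[0,0,0,0,0,0,1,1,1,1,1,1], grip_force=20)

```text
time: 3.85
position: [0.4597, 0.1868, 0.1119]
tool_rot: [0.985, -0.175, -0.001, 0.0]
ft_force: [0.6, 0.8, -1.1]
grip_width: 0.0116
grip_force: 0.0
```

Run:
```python
from h import *
print(status.get_obs()['grip_width']); goto(.5374,-.2126,.12,2.5); goto(.5374,-.2126,.028,2.5)
```

```text
0.011601131110824184
dpos [0.2107, 0.348, -0.0081] drot [0.02, 0.06, -22.69]
dpos [0.2108, 0.348, 0.0839] drot [0.02, 0.06, -22.69]
```

Emit:
arm_command(delta_rot=[[0,0,0],[0,0,0],[0,0,0],[0,0,0],[0,0,0],[0,0,0],[0,0,0],[0,0,0]], delta_pos=[[0,0,-0.03],[0,0,-0.04],[0,0,-0.04],[0,0,-0.04],[0,0,-0.04],[0,0,-0.04],[0,0,-0.04],[0,0,-0.04]], gripper=[0.1,0.1,0.1,0.1,0.1,0.1,0.1,0.1])

```text
time: 4.52
position: [0.4598, 0.1867, 0.1491]
tool_rot: [0.985, -0.175, -0.001, 0.0]
ft_force: [0.4, 1.0, -0.3]
grip_width: 0.0393
grip_force: 0.0
```

Run:
```python
from h import *
c=cam('wrist'); print(status.get_obs()['grip_width']); r=sticks(c); print(r.round(0)); print(sticks(cam('scene')).round(0))
h=cv2.cvtColor(c['pixels'],cv2.COLOR_BGR2HSV)
m=((h[...,0]<14)|(h[...,0]>170))&(h[...,1]>90)&(h[...,2]<140)
p=ray(c,np.argwhere(m[100:235,225:290])[:,::-1]+[225,100],.014)
(x,y),(w,l),a=cv2.minAreaRect((p[:,:2]*1000).astype(np.float32));print(x,y,w,l,a)
goto(.461,.186,.004,-20)
```

```text
0.03890331749199134
[[477. 331.  24. 103.  10.]
 [441. 193.  21.  72. 160.]
 [604. 370.  24. 117. 176.]
 [577. 237.  24. 116. 163.]]
[[ 799.   42.   32.  205.   90.]
 [ 695.  645.  165.  299.   16.]
 [ 604.  371.   21.  114.  176.]
 [ 578.  238.   21.  117.  162.]
 [ 625.   23.   16.  264.   91.]
 [ 515. -638.  302.  330.  160.]
 [-702.  777.  159.  215.   94.]]
462.1101989746094 185.31068420410156 21.58258628845215 117.22600555419922 69.95922088623047
dpos [0.0014, 0.0003, 0.1454] drot [0.05, 0.09, -0.2]
```

Emit:
arm_command(delta_rot=[[0,0,0],[0,0,0],[0,0,0],[0,0,0],[0,0,0],[0,0,0],[0,0,0],[0,0,0],[0,0,0],[0,0,0],[0,0,0],[0,0,0]], delta_pos=[[0.002,0,0.04],[0.002,0,0.08],[0.002,0,0.12],[0.002,0,0.14],[0.002,0,0.1455],[0.002,0,0.1455],[0.002,0,0.1455],[0.002,0,0.1455],[0.002,0,0.1455],[0.002,0,0.1455],[0.002,0,0.1455],[0.002,0,0.1455]], gripper=[0.1,0.1,0.1,0.1,0.1,0.1,1,1,1,1,1,1], grip_force=20)

```text
time: 5.62
position: [0.4635, 0.1864, 0.0063]
tool_rot: [0.985, -0.175, 0.002, -0.001]
ft_force: [0.2, 0.2, 8.0]
grip_width: 0.0235
grip_force: 20.0
```

Emit:
arm_command(delta_rot=[[0,0,0],[0,0,0],[0,0,0],[0,0,0],[0,0,0]], delta_pos=[[0,0,0],[0,0,-0.04],[0,0,-0.08],[0,0,-0.115],[0,0,-0.115]], gripper=[1,1,1,1,1])

```text
time: 6.03
position: [0.4665, 0.1871, 0.1258]
tool_rot: [0.985, -0.175, 0.006, -0.002]
ft_force: [1.1, 0.6, -0.8]
grip_width: 0.0236
grip_force: 20.0
```

Run:
```python
from h import *
o=status.get_obs();print(o['grip_width'],o['grip_force'],o['position']); goto(.5374,-.2126,.12,2.5); goto(.5374,-.2126,.027,2.5)
```

```text
0.023591343998365134 19.99971717596054 [0.46650574 0.18708401 0.12576853]
dpos [0.2043, 0.3508, 0.0058] drot [-0.24, -0.72, -22.67]
dpos [0.2032, 0.3514, 0.0988] drot [-0.24, -0.72, -22.67]
```

Emit:
arm_command(delta_rot=[[0,0,-5],[0,0,-10],[0,0,-15],[0,0,-20],[0,0,-22.6],[0,0,-22.6],[0,0,-22.6],[0,0,-22.6],[0,0,-22.6],[0,0,-22.6],[0,0,-22.6],[0,0,-22.6]], delta_pos=[[0.02,0.034,0],[0.04,0.068,0],[0.06,0.103,0],[0.08,0.137,0],[0.1,0.172,0],[0.12,0.206,0],[0.14,0.24,0],[0.16,0.275,0],[0.18,0.309,0],[0.195,0.335,0],[0.205,0.351,0.005],[0.205,0.351,0.006]], gripper=[1,1,1,1,1,1,1,1,1,1,1,1])

```text
time: 7.03
position: [0.5346, -0.2182, 0.1132]
tool_rot: [1.0, 0.019, 0.001, 0.001]
ft_force: [0.4, -0.0, -0.3]
grip_width: 0.0235
grip_force: 20.0
```

Emit:
arm_command(delta_rot=[[0,0,0],[0,0,0],[0,0,0]], delta_pos=[[0,0,0],[0,0,0],[0,0,0]], gripper=[1,1,1])

```text
time: 7.28
position: [0.5326, -0.2117, 0.1134]
tool_rot: [1.0, 0.022, -0.001, -0.001]
ft_force: [0.3, 1.3, 0.2]
grip_width: 0.0233
grip_force: 20.0
```

Run:
```python
from h import *
o=status.get_obs();print(o['grip_width'],o['grip_force'],o['position']); goto(.537,-.2126,.029,2.5)
c=cam('wrist'); cv2.imwrite('pics/w3.png',c['pixels'])
```

```text
0.023345676729752334 19.999928176403046 [ 0.53264443 -0.21171692  0.11338365]
dpos [0.0045, 0.0012, 0.0844] drot [-0.1, 0.1, 0.01]
```

View pics/w3.png

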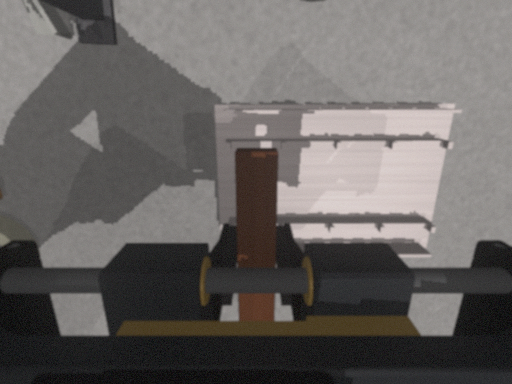

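Emit:
arm_command(delta_rot=[[0,0,0],[0,0,0],[0,0,0],[0,0,0],[0,0,0],[0,0,0],[0,0,0],[0,0,0],[0,0,0],[0,0,0],[0,0,0],[0,0,0]], delta_pos=[[0.0045,0.001,0.03],[0.0045,0.001,0.055],[0.0045,0.001,0.075],[0.0045,0.001,0.0845],[0.0045,0.001,0.0855],[0.0045,0.001,0.0855],[0.0045,0.001,0.0855],[0.0045,0.001,0.0855],[0.0045,0.001,0.0855],[0.0045,0.001,0.06],[0.0045,0.001,0.03],[0.0045,0.001,-0.03]], gripper=[1,1,1,1,1,1,0.25,0.25,0.25,0.25,0.25,0.25])

```text
time: 8.33
position: [0.5362, -0.2138, 0.1245]
tool_rot: [1.0, 0.021, -0.002, -0.002]
ft_force: [0.9, -0.5, -0.7]
grip_width: 0.0324
grip_force: 0.0
```

Run:
```python
from h import *
o=status.get_obs();print(o['position'],o['grip_width'])
c=cam('top'); print(sticks(c).round(0)); print(sticks(cam('scene')).round(0))
goto(.461,.332,.14,10)
goto(.577,.2375,.12,-18)
```

```text
[ 0.53619557 -0.21382484  0.12450767] 0.032432837841725945
[[ 578.  239.   19.  112.  161.]
 [ 571. -606.  131.  277.    6.]
 [ 724.   56.   19.  212.   90.]]
[[ 799.   44.   32.  207.   90.]
 [ 696.  645.  164.  301.   15.]
 [ 604.  371.   21.  114.  176.]
 [ 579.  237.   21.  115.  162.]
 [ 471.  332.   19.  114.   10.]
 [ 514. -638.  302.  329.  160.]
 [-702.  777.  158.  215.   94.]]
dpos [-0.0581, -0.5523, -0.0131] drot [0.52, -0.65, -7.59]
dpos [0.0536, -0.4532, 0.009] drot [0.35, -0.76, 20.41]
```

Emit:
arm_command(delta_rot=[[0,0,5],[0,0,10],[0,0,15],[0,0,20],[0,0,20.4],[0,0,20.4],[0,0,20.4],[0,0,20.4],[0,0,20.4],[0,0,20.4],[0,0,20.4],[0,0,20.4]], delta_pos=[[0.004,-0.035,0],[0.0536,-0.4532,0.009],[0.0536,-0.4532,0.009],[0.0536,-0.4532,0.009],[0.0536,-0.4532,0.009],[0.0536,-0.4532,0.009],[0.0536,-0.4532,0.009],[0.0536,-0.4532,0.009],[0.0536,-0.4532,0.009],[0.0536,-0.4532,0.009],[0.0536,-0.4532,0.009],[0.0536,-0.4532,0.009]], gripper=[0.1,0.1,0.1,0.1,0.1,0.1,0.1,0.1,0.1,0.1,0.1,0.1])

```text
time: 9.43
position: [0.5727, 0.2471, 0.1167]
tool_rot: [0.988, -0.154, 0.001, -0.002]
ft_force: [-0.3, -0.1, 1.1]
grip_width: 0.0389
grip_force: 0.0
```

Emit:
arm_command(delta_rot=[[0,0,0],[0,0,0],[0,0,0]], delta_pos=[[0,0,0],[0,0,0],[0,0,0]], gripper=[0.1,0.1,0.1])

```text
time: 9.68
position: [0.5723, 0.2388, 0.1163]
tool_rot: [0.988, -0.157, -0.0, 0.0]
ft_force: [0.8, 0.3, -0.2]
grip_width: 0.0391
grip_force: 0.0
```

Run:
```python
from h import *
o=status.get_obs();print(o['position'],R.from_quat(o['tool_rot']).as_matrix().round(3)[2])
c=cam('wrist'); print(sticks(c).round(0))
goto(.578,.238,.005,-18)
t=cam('scene'); im=t['pixels'][145:260,100:210]; cv2.imwrite('pics/p1.png',cv2.resize(im,None,fx=4,fy=4,interpolation=cv2.INTER_CUBIC))
```

```text
[0.57232485 0.23875193 0.11630289] [-0.001  0.001 -1.   ]
[[448. 327.  24.  30.  11.]
 [571. 240.  21. 101. 163.]
 [609. 369.  24. 107. 176.]
 [627. 222.  13.  21.  72.]]
dpos [0.0054, -0.0014, 0.1114] drot [0.04, 0.03, -0.11]
```

View pics/p1.png

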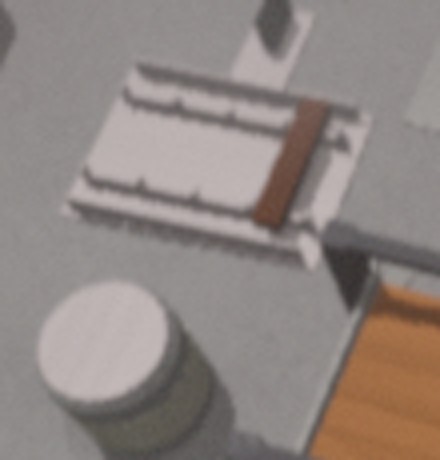

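The crop shows the first stick lying across both ribs in the outer bay (around (290,160)). Next is the second stick.

Emit:
arm_command(delta_rot=[[0,0,0],[0,0,0],[0,0,0],[0,0,0],[0,0,0],[0,0,0],[0,0,0],[0,0,0],[0,0,0],[0,0,0],[0,0,0],[0,0,0]], delta_pos=[[0.0054,-0.0014,0.04],[0.0054,-0.0014,0.075],[0.0054,-0.0014,0.1],[0.0054,-0.0014,0.1105],[0.0054,-0.0014,0.1105],[0.0054,-0.0014,0.1105],[0.0054,-0.0014,0.1105],[0.0054,-0.0014,0.1105],[0.0054,-0.0014,0.1105],[0.0054,-0.0014,0.1105],[0.0054,-0.0014,0.1105],[0.0054,-0.0014,0.1105]], gripper=[0.1,0.1,0.1,0.1,0.1,1,1,1,1,1,1,1], grip_force=20)

```text
time: 10.78
position: [0.5797, 0.24, 0.0079]
tool_rot: [0.988, -0.156, 0.002, -0.0]
ft_force: [0.8, -1.4, 6.7]
grip_width: 0.0237
grip_force: 20.0
```

Emit:
arm_command(delta_rot=[[0,0,0],[0,0,0],[0,0,0],[0,0,0],[0,0,0]], delta_pos=[[0,0,0],[0,0,-0.04],[0,0,-0.08],[0,0,-0.115],[0,0,-0.115]], gripper=[1,1,1,1,1])

```text
time: 11.2
position: [0.5833, 0.2414, 0.1288]
tool_rot: [0.988, -0.156, 0.007, -0.003]
ft_force: [0.5, 0.9, 0.3]
grip_width: 0.0238
grip_force: 20.0
```

Run:
```python
from h import *
o=status.get_obs();print(o['grip_width'],o['grip_force'],o['position']); goto(.5395,-.2605,.12,2.5)
```

```text
0.023829657981027742 19.99979317188263 [0.58327115 0.24144902 0.12876022]
dpos [0.1131, 0.491, 0.0064] drot [-0.32, -0.82, -20.47]
```

Emit:
arm_command(delta_rot=[[0,0,-5],[0,0,-10],[0,0,-15],[0,0,-20],[0,0,-20.4],[0,0,-20.4],[0,0,-20.4],[0,0,-20.4],[0,0,-20.4],[0,0,-20.4],[0,0,-20.4],[0,0,-20.4]], delta_pos=[[0.0095,0.04,0],[0.019,0.08,0],[0.028,0.12,0],[0.037,0.16,0],[0.046,0.2,0],[0.055,0.24,0],[0.065,0.28,0],[0.074,0.32,0],[0.083,0.36,0],[0.092,0.4,0],[0.101,0.44,0],[0.108,0.47,0.003]], gripper=[1,1,1,1,1,1,1,1,1,1,1,1])

```text
time: 12.2
position: [0.5356, -0.244, 0.1185]
tool_rot: [1.0, 0.02, 0.001, 0.001]
ft_force: [0.0, -0.8, -0.4]
grip_width: 0.0234
grip_force: 20.0
```

Emit:
arm_command(delta_rot=[[0,0,0],[0,0,0],[0,0,0],[0,0,0]], delta_pos=[[0,0.02,0],[0,0.02,0],[0,0.02,0],[0,0.02,0]], gripper=[1,1,1,1])

```text
time: 12.53
position: [0.5359, -0.2593, 0.1176]
tool_rot: [1.0, 0.021, -0.001, -0.001]
ft_force: [-0.1, 0.4, 0.0]
grip_width: 0.0239
grip_force: 20.0
```

Run:
```python
from h import *
o=status.get_obs();print(o['grip_width'],o['position']); goto(.538,-.2605,.030,2.5)
c=cam('wrist'); cv2.imwrite('pics/w4.png',c['pixels']); print(sticks(c,60).round(0))
```

```text
0.023863228759726938 [ 0.53593655 -0.25929813  0.11763731]
dpos [0.0021, 0.0014, 0.0876] drot [-0.08, 0.06, -0.09]
[[ 398. -267.   37.   40.   93.]
 [ 504. -261.   39.  108.    1.]
 [ 518. -213.   25.  103.    2.]
 [ 572. -263.    8.   25.   92.]
 [ 584. -210.    7.   21.  171.]]
```

View pics/w4.png

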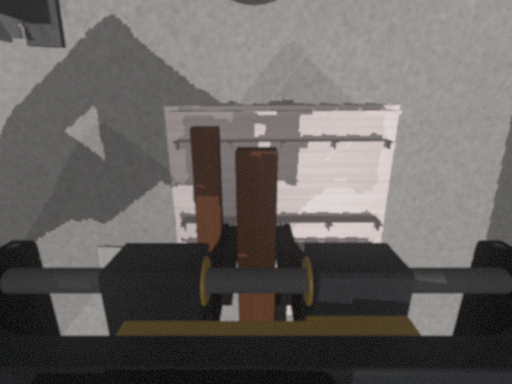

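The first stick sits mid-bay ((206,190), lugs at 178 and 231), and the held one at 256 lines up with the next bay.

Emit:
arm_command(delta_rot=[[0,0,0],[0,0,0],[0,0,0],[0,0,0],[0,0,0],[0,0,0],[0,0,0],[0,0,0],[0,0,0],[0,0,0],[0,0,0],[0,0,0]], delta_pos=[[0.002,0.001,0.03],[0.002,0.001,0.055],[0.002,0.001,0.075],[0.002,0.001,0.086],[0.002,0.001,0.088],[0.002,0.001,0.088],[0.002,0.001,0.088],[0.002,0.001,0.088],[0.002,0.001,0.088],[0.002,0.001,0.06],[0.002,0.001,0.03],[0.002,0.001,-0.03]], gripper=[1,1,1,1,1,1,0.28,0.28,0.28,0.28,0.28,0.28])

```text
time: 13.58
position: [0.5369, -0.2604, 0.1287]
tool_rot: [1.0, 0.021, -0.002, -0.002]
ft_force: [1.6, -0.3, 0.0]
grip_width: 0.031
grip_force: 0.0
```

Run:
```python
from h import *
o=status.get_obs();print(o['position'],o['grip_width'])
print(sticks(cam('scene')).round(0))
goto(.471,.332,.15,10)
```

```text
[ 0.53690725 -0.26039877  0.12874296] 0.03097714853535235
[[ 799.   44.   32.  207.   90.]
 [ 695.  644.  164.  299.   15.]
 [ 604.  371.   20.  114.  176.]
 [ 624.  -10.   19.  199.   91.]
 [ 471.  332.   19.  114.   10.]
 [ 514. -638.  302.  329.  160.]
 [-700.  776.  160.  213.   92.]]
dpos [-0.0459, -0.5982, -0.0165] drot [0.49, -0.54, -7.58]
```

Emit:
arm_command(delta_rot=[[0,0,-3],[0,0,-7.6],[0,0,-7.6],[0,0,-7.6],[0,0,-7.6],[0,0,-7.6],[0,0,-7.6],[0,0,-7.6],[0,0,-7.6],[0,0,-7.6],[0,0,-7.6],[0,0,-7.6]], delta_pos=[[-0.003,-0.039,0],[-0.036,-0.47,-0.013],[-0.036,-0.47,-0.013],[-0.036,-0.47,-0.013],[-0.036,-0.47,-0.013],[-0.036,-0.47,-0.013],[-0.036,-0.47,-0.013],[-0.036,-0.47,-0.013],[-0.036,-0.47,-0.013],[-0.036,-0.47,-0.013],[-0.036,-0.47,-0.013],[-0.036,-0.47,-0.013]], gripper=[0.1,0.1,0.1,0.1,0.1,0.1,0.1,0.1,0.1,0.1,0.1,0.1])

```text
time: 14.63
position: [0.4821, 0.2113, 0.1436]
tool_rot: [0.996, 0.089, 0.001, -0.001]
ft_force: [0.4, -0.4, -0.2]
grip_width: 0.0393
grip_force: 0.0
```

Emit:
arm_command(delta_rot=[[0,0,0],[0,0,0],[0,0,0],[0,0,0],[0,0,0],[0,0,0],[0,0,0]], delta_pos=[[0.005,-0.04,0],[0.011,-0.08,0],[0.017,-0.128,0],[0.017,-0.128,0],[0.017,-0.128,0],[0.017,-0.128,0],[0.017,-0.128,0]], gripper=[0.1,0.1,0.1,0.1,0.1,0.1,0.1])

```text
time: 15.22
position: [0.4772, 0.3342, 0.1426]
tool_rot: [0.996, 0.087, -0.0, 0.0]
ft_force: [0.4, 0.1, -0.6]
grip_width: 0.0395
grip_force: 0.0
```

Run:
```python
from h import *
o=status.get_obs();print(o['position'])
c=cam('wrist'); print(sticks(c,60).round(0)); cv2.imwrite('pics/w5.png',c['pixels'])
goto(.471,.332,.005,10)
```

```text
[0.47717596 0.33419964 0.14258233]
[[471. 333.  22. 117.  10.]
 [595. 373.  23.  98. 176.]]
dpos [-0.0065, 0.0007, 0.1376] drot [0.03, 0.04, -0.1]
```

Emit:
arm_command(delta_rot=[[0,0,0],[0,0,0],[0,0,0],[0,0,0],[0,0,0],[0,0,0],[0,0,0],[0,0,0],[0,0,0],[0,0,0],[0,0,0],[0,0,0]], delta_pos=[[-0.0065,0,0.04],[-0.0065,0,0.08],[-0.0065,0,0.115],[-0.0065,0,0.136],[-0.0065,0,0.1375],[-0.0065,0,0.1375],[-0.0065,0,0.1375],[-0.0065,0,0.1375],[-0.0065,0,0.1375],[-0.0065,0,0.1375],[-0.0065,0,0.1375],[-0.0065,0,0.1375]], gripper=[0.1,0.1,0.1,0.1,0.1,1,1,1,1,1,1,1], grip_force=20)

```text
time: 16.27
position: [0.4721, 0.3347, 0.0069]
tool_rot: [0.996, 0.087, 0.001, -0.0]
ft_force: [0.5, -2.0, 7.4]
grip_width: 0.024
grip_force: 20.0
```

Emit:
arm_command(delta_rot=[[0,0,0],[0,0,0],[0,0,0],[0,0,0],[0,0,0]], delta_pos=[[0,0,0],[0,0,-0.04],[0,0,-0.08],[0,0,-0.115],[0,0,-0.115]], gripper=[1,1,1,1,1])

```text
time: 16.68
position: [0.4753, 0.337, 0.1272]
tool_rot: [0.996, 0.087, 0.007, -0.003]
ft_force: [0.6, 0.9, -0.6]
grip_width: 0.0237
grip_force: 20.0
```

Run:
```python
from h import *
o=status.get_obs();print(o['grip_width'],o['grip_force'],o['position']); goto(.5405,-.3085,.12,2.5)
```

```text
0.023706772259695988 19.999911189079285 [0.47526453 0.33701518 0.12718509]
dpos [-0.0483, 0.647, 0.004] drot [-0.27, -0.78, 7.53]
```

Emit:
arm_command(delta_rot=[[0,0,3],[0,0,7.5],[0,0,7.5],[0,0,7.5],[0,0,7.5],[0,0,7.5],[0,0,7.5],[0,0,7.5],[0,0,7.5],[0,0,7.5],[0,0,7.5],[0,0,7.5]], delta_pos=[[-0.003,0.04,0],[-0.006,0.08,0],[-0.009,0.12,0],[-0.012,0.16,0],[-0.015,0.2,0],[-0.018,0.24,0],[-0.021,0.28,0],[-0.024,0.32,0],[-0.027,0.36,0],[-0.03,0.4,0],[-0.033,0.44,0],[-0.036,0.48,0]], gripper=[1,1,1,1,1,1,1,1,1,1,1,1])

```text
time: 17.68
position: [0.5186, -0.1461, 0.1202]
tool_rot: [1.0, 0.022, 0.0, -0.0]
ft_force: [0.7, -1.1, -0.8]
grip_width: 0.0231
grip_force: 20.0
```

Emit:
arm_command(delta_rot=[[0,0,0],[0,0,0],[0,0,0],[0,0,0],[0,0,0],[0,0,0],[0,0,0],[0,0,0]], delta_pos=[[0.003,0.04,0],[0.005,0.08,0],[0.007,0.12,0],[0.009,0.15,0],[0.0095,0.166,0],[0.0095,0.166,0],[0.0095,0.166,0],[0.0095,0.166,0]], gripper=[1,1,1,1,1,1,1,1])

```text
time: 18.35
position: [0.5348, -0.3073, 0.1196]
tool_rot: [1.0, 0.022, -0.001, -0.001]
ft_force: [-0.1, 0.6, -0.8]
grip_width: 0.0234
grip_force: 20.0
```

Run:
```python
from h import *
o=status.get_obs();print(o['grip_width'],o['position']); goto(.5405,-.3085,.029,2.5)
c=cam('wrist'); cv2.imwrite('pics/w6.png',c['pixels']); print(sticks(c,60).round(0))
```

```text
0.023431404447153834 [ 0.53484837 -0.30734694  0.11964737]
dpos [0.0058, 0.0016, 0.0906] drot [-0.15, 0.1, 0.06]
[[ 395. -313.   37.   40.   93.]
 [ 510. -308.   40.  125.    3.]
 [ 531. -258.   26.  126.    3.]
 [ 533. -209.   27.  121.    2.]
 [ 550. -541.   28.  146.   18.]]
```

Emit:
arm_command(delta_rot=[[0,0,0],[0,0,0],[0,0,0],[0,0,0],[0,0,0],[0,0,0],[0,0,0],[0,0,0],[0,0,0],[0,0,0],[0,0,0],[0,0,0]], delta_pos=[[0.006,0.0015,0.03],[0.006,0.0015,0.055],[0.006,0.0015,0.075],[0.006,0.0015,0.088],[0.006,0.0015,0.0915],[0.006,0.0015,0.0915],[0.006,0.0015,0.0915],[0.006,0.0015,0.0915],[0.006,0.0015,0.0915],[0.006,0.0015,0.06],[0.006,0.0015,0.03],[0.006,0.0015,-0.03]], gripper=[1,1,1,1,1,1,0.28,0.28,0.28,0.28,0.28,0.28])

```text
time: 19.4
position: [0.5401, -0.3098, 0.1306]
tool_rot: [1.0, 0.022, -0.002, -0.002]
ft_force: [0.6, -1.2, -0.5]
grip_width: 0.031
grip_force: 0.0
```

Run:
```python
from h import *
o=status.get_obs();print(o['position'],o['grip_width'])
s=cam('scene');print(sticks(s).round(0))
# pot: bright rim contour in scene & top
goto(.585,.3,.2,-4)
```

```text
[ 0.54009776 -0.3097772   0.13060694] 0.031037200247765004
[[ 799.   43.   32.  209.   90.]
 [ 696.  645.  168.  300.   16.]
 [ 604.  371.   21.  114.  176.]
 [ 514. -638.  302.  329.  160.]
 [-702.  777.  158.  214.   93.]]
dpos [0.0673, -0.6107, -0.0636] drot [0.45, -0.56, 6.53]
```

Emit:
arm_command(delta_rot=[[0,0,-7],[0,0,-14],[0,0,-21],[0,0,-28],[0,0,-35],[0,0,-42],[0,0,-49],[0,0,-56],[0,0,-63],[0,0,-70],[0,0,-77],[0,0,-84]], delta_pos=[[0.004,-0.03,-0.02],[0.009,-0.067,-0.04],[0.014,-0.105,-0.05],[0.018,-0.143,-0.06],[0.023,-0.181,-0.07],[0.027,-0.219,-0.07],[0.032,-0.257,-0.07],[0.036,-0.295,-0.07],[0.041,-0.333,-0.07],[0.045,-0.371,-0.07],[0.05,-0.409,-0.07],[0.055,-0.447,-0.07]], gripper=[-1,-1,-1,-1,-1,-1,-1,-1,-1,-1,-1,-1])

```text
time: 20.45
position: [0.577, 0.1399, 0.2022]
tool_rot: [0.726, 0.687, 0.0, 0.0]
ft_force: [0.4, 0.3, -0.3]
grip_width: 0.0864
grip_force: 0.0
```

Emit:
arm_command(delta_rot=[[0,0,-7],[0,0,-14],[0,0,-21],[0,0,-28],[0,0,-35],[0,0,-42],[0,0,-49],[0,0,-56],[0,0,-63],[0,0,-70],[0,0,-77],[0,0,-84]], delta_pos=[[0.02,0,0],[0.04,0,0],[0.06,0,0],[0.08,0,0],[0.1,0,0],[0.12,0,0],[0.14,0,0],[0.16,0,0],[0.18,0,0],[0.195,0,0],[0.195,0,0],[0.195,0,0]], gripper=[-1,-1,-1,-1,-1,-1,-1,-1,-1,-1,-1,-1])

```text
time: 21.45
position: [0.5888, 0.3339, 0.2019]
tool_rot: [0.079, 0.997, 0.0, 0.0]
ft_force: [-0.8, -1.2, 0.6]
grip_width: 0.087
grip_force: 0.0
```

Run:
```python
from h import *
o=status.get_obs();print(o['position'],o['q'].round(2))
goto(.598,.345,.17,176)
```

```text
[0.58879511 0.3339105  0.20186471] [ 0.35  0.62  1.31  0.    1.21 -1.06]
dpos [-0.0073, 0.0124, 0.0319] drot [0.03, 0.05, -5.04]
```

Emit:
arm_command(delta_rot=[[0,0,-5],[0,0,-5],[0,0,-5],[0,0,-5],[0,0,-5],[0,0,-5]], delta_pos=[[-0.007,0.012,0.03],[-0.007,0.012,0.032],[-0.007,0.012,0.032],[-0.007,0.012,0.032],[-0.007,0.012,0.032],[-0.007,0.012,0.032]], gripper=[-1,-1,-1,-1,-1,-1])

```text
time: 21.95
position: [0.5984, 0.3431, 0.1712]
tool_rot: [0.04, 0.999, 0.0, 0.001]
ft_force: [0.7, 0.4, 0.6]
grip_width: 0.0872
grip_force: 0.0
```

Run:
```python
from h import *
o=status.get_obs();print(o['position'])
c=cam('wrist'); cv2.imwrite('pics/w7.png',c['pixels']); print(sticks(c,60).round(0)); np.save('w7.npy',c,allow_pickle=True)
goto(.598,.345,.005,176)
```

```text
[0.59842285 0.34312933 0.17123116]
[[644. 366.  16.  33. 168.]
 [654. 617.  52. 134.  11.]
 [586. 373.  21.  82. 176.]]
dpos [0.0008, 0.0016, 0.1661] drot [0.05, 0.11, -0.54]
```

View pics/w7.png

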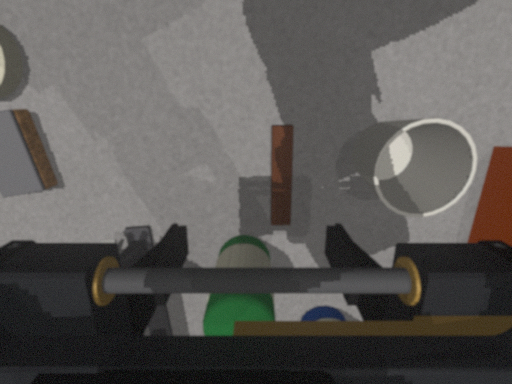

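Run:
```python
from h import *
c=np.load('w7.npy',allow_pickle=True).item()
print('pot rim',ray(c,[[373,170],[476,165],[425,118],[425,216]],.09).round(3).tolist())
print('stick',ray(c,[[271,170],[293,170],[281,125]],.014).round(3).tolist())
print('bottle base near',ray(c,[[243,235]],.0).round(3).tolist())
```

```text
pot rim [[0.582, 0.447, 0.09], [0.585, 0.536, 0.09], [0.541, 0.488, 0.09], [0.63, 0.497, 0.09]]
stick [[0.594, 0.361, 0.014], [0.596, 0.386, 0.014], [0.544, 0.375, 0.014]]
bottle base near [[0.681, 0.32, 0.0]]
```

Emit:
arm_command(delta_rot=[[0,0,-0.5],[0,0,-0.5],[0,0,-0.5],[0,0,-0.5],[0,0,-0.5],[0,0,-0.5],[0,0,-0.5],[0,0,-0.5],[0,0,-0.5]], delta_pos=[[0,0.0035,0.01],[0,0.0035,0.03],[0,0.0035,0.05],[0,0.0035,0.07],[0,0.0035,0.08],[0,0.0035,0.09],[0,0.0035,0.09],[0,0.0035,0.09],[0,0.0035,0.09]], gripper=[-1,-1,-1,-1,-1,-1,-1,-1,-1])

```text
time: 22.75
position: [0.5991, 0.3471, 0.0808]
tool_rot: [0.035, 0.999, 0.0, 0.001]
ft_force: [0.5, 0.5, 0.4]
grip_width: 0.0872
grip_force: 0.0
```

Run:
```python
from h import *
o=status.get_obs();print(o['position'])
c=cam('wrist'); print(sticks(c,60).round(0))
goto(.598,.347,.006,176.3)
```

```text
[0.5990558  0.34708897 0.08082217]
[[603. 372.  22. 116. 176.]]
dpos [0.0013, -0.0003, 0.0751] drot [0.06, 0.14, -0.29]
```

Emit:
arm_command(delta_rot=[[0,0,0],[0,0,0],[0,0,0],[0,0,0],[0,0,0],[0,0,0],[0,0,0]], delta_pos=[[0.001,0,0.02],[0.001,0,0.04],[0.001,0,0.058],[0.001,0,0.07],[0.001,0,0.075],[0.001,0,0.075],[0.001,0,0.075]], gripper=[-1,-1,-1,-1,-1,-1,-1])

```text
time: 23.38
position: [0.5978, 0.3471, 0.0055]
tool_rot: [0.035, 0.999, 0.0, 0.001]
ft_force: [0.5, -0.8, 0.5]
grip_width: 0.0872
grip_force: 0.0
```

Emit:
arm_command(delta_rot=[[0,0,0],[0,0,0],[0,0,0],[0,0,0],[0,0,0],[0,0,0],[0,0,0],[0,0,0],[0,0,0],[0,0,0],[0,0,0],[0,0,0]], delta_pos=[[0,0,0],[0,0,0],[0,0,0],[0,0,0],[0,0,0],[0,0,0],[0,0,0],[0,0,0],[0,0,0],[0,0,0],[0,0,0],[0,0,0]], gripper=[0,0,0,0,0,0,1,1,1,1,1,1], grip_force=20)

```text
time: 24.38
position: [0.5971, 0.3468, 0.0047]
tool_rot: [0.035, 0.999, -0.0, -0.0]
ft_force: [0.6, -0.3, 0.5]
grip_width: 0.0238
grip_force: 20.0
```

Emit:
arm_command(delta_rot=[[0,0,0],[0,0,0],[0,0,0],[0,0,0],[0,0,0],[0,0,0],[0,0,0],[0,0,0],[0,0,0]], delta_pos=[[0,0,0],[0,0,0],[0,0,0],[0,0,-0.02],[0,0,-0.05],[0,0,-0.08],[0,0,-0.115],[0,0,-0.13],[0,0,-0.13]], gripper=[1,1,1,1,1,1,1,1,1])

```text
time: 25.13
position: [0.6002, 0.348, 0.1401]
tool_rot: [0.035, 0.999, 0.002, 0.005]
ft_force: [0.5, -0.0, -0.5]
grip_width: 0.0236
grip_force: 20.0
```

Run:
```python
from h import *
o=status.get_obs();print(o['grip_width'],o['grip_force'],o['position'])
goto(.543,-.3564,.13,182.5)
```

```text
0.023627280540304996 19.99994605779648 [0.60018469 0.34797974 0.14007906]
dpos [0.0081, -0.7067, 0.0071] drot [0.2, 0.53, -6.49]
```

Emit:
arm_command(delta_rot=[[0,0,-3],[0,0,-6.5],[0,0,-6.5],[0,0,-6.5],[0,0,-6.5],[0,0,-6.5],[0,0,-6.5],[0,0,-6.5],[0,0,-6.5],[0,0,-6.5],[0,0,-6.5],[0,0,-6.5]], delta_pos=[[0,-0.03,0],[0.001,-0.07,0],[0.002,-0.11,0],[0.003,-0.15,0],[0.004,-0.19,0],[0.005,-0.23,0],[0.006,-0.27,0],[0.006,-0.31,0],[0.007,-0.35,0],[0.008,-0.39,0],[0.009,-0.43,0],[0.009,-0.467,0]], gripper=[1,1,1,1,1,1,1,1,1,1,1,1])

```text
time: 26.13
position: [0.5539, -0.1202, 0.1333]
tool_rot: [-0.022, 1.0, 0.001, -0.001]
ft_force: [0.2, 0.4, -0.2]
grip_width: 0.0236
grip_force: 20.0
```

Emit:
arm_command(delta_rot=[[0,0,0],[0,0,0],[0,0,0],[0,0,0],[0,0,0],[0,0,0],[0,0,0],[0,0,0],[0,0,0],[0,0,0],[0,0,0]], delta_pos=[[0.005,-0.04,0],[0.01,-0.08,0],[0.015,-0.12,0],[0.02,-0.16,0],[0.025,-0.195,0],[0.029,-0.22,0],[0.0317,-0.238,0],[0.0317,-0.238,0],[0.0317,-0.238,0],[0.0317,-0.238,0],[0.0317,-0.238,0]], gripper=[1,1,1,1,1,1,1,1,1,1,1])

```text
time: 27.05
position: [0.5343, -0.3553, 0.1343]
tool_rot: [-0.023, 1.0, 0.001, -0.001]
ft_force: [0.3, 0.6, -1.1]
grip_width: 0.0239
grip_force: 20.0
```

Run:
```python
from h import *
o=status.get_obs();print(o['grip_width'],o['position']); goto(.5376,-.3564,.0265,182.5)
c=cam('wrist'); print(sticks(c,60).round(0)); s=cam('scene')
a=c['pixels']; b=cv2.resize(s['pixels'][140:240,100:210],None,fx=2.5,fy=2.5,interpolation=cv2.INTER_CUBIC)
im=np.zeros((384,512+b.shape[1],3),np.uint8); im[:,:512]=a; im[:b.shape[0],512:]=b
cv2.imwrite('pics/w8.png',im)
```

```text
0.023933022659961924 [ 0.53430559 -0.35527009  0.13426762]
dpos [-0.0034, -0.0015, 0.1078] drot [0.11, -0.07, 0.11]
[[ 687. -348.   35.   39.   93.]
 [ 690. -580.   30.   57.  139.]
 [ 567. -353.   43.  128.    3.]
 [ 542. -205.   26.  126.    3.]
 [ 538. -255.   26.  117.    3.]
 [ 543. -306.   24.  123.    3.]
 [ 533. -588.  101.  218.    3.]]
```

View pics/w8.png

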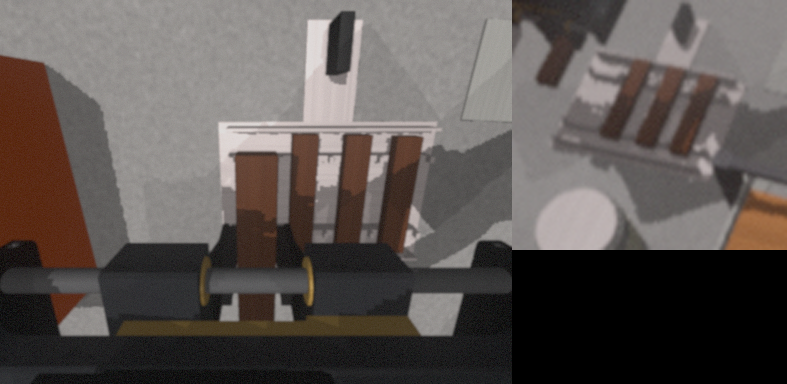

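The wrist view shows three sticks on the ribs (columns 303, 352, 400) and the held one (256) above the last bay.

Emit:
arm_command(delta_rot=[[0,0,0],[0,0,0],[0,0,0],[0,0,0],[0,0,0],[0,0,0],[0,0,0],[0,0,0],[0,0,0],[0,0,0],[0,0,0],[0,0,0]], delta_pos=[[-0.0035,-0.0015,0.035],[-0.0035,-0.0015,0.065],[-0.0035,-0.0015,0.09],[-0.0035,-0.0015,0.104],[-0.0035,-0.0015,0.108],[-0.0035,-0.0015,0.108],[-0.0035,-0.0015,0.108],[-0.0035,-0.0015,0.108],[-0.0035,-0.0015,0.108],[-0.0035,-0.0015,0.07],[-0.0035,-0.0015,0.035],[-0.0035,-0.0015,-0.03]], gripper=[1,1,1,1,1,1,0.28,0.28,0.28,0.28,0.28,0.28])

```text
time: 28.15
position: [0.537, -0.3581, 0.1411]
tool_rot: [-0.022, 1.0, 0.001, -0.001]
ft_force: [0.5, -0.3, -0.4]
grip_width: 0.0315
grip_force: 0.0
```

Run:
```python
from h import *
o=status.get_obs();print(o['position'])
goto(.53,-.285,.26,182.5)
```

```text
[ 0.53701941 -0.35814729  0.14113434]
dpos [0.0041, 0.0737, -0.1187] drot [0.16, -0.15, -0.0]
```

Emit:
arm_command(delta_rot=[[0,0,0],[0,0,0],[0,0,0],[0,0,0],[0,0,0],[0,0,0],[0,0,0]], delta_pos=[[0.001,0.02,-0.035],[0.002,0.04,-0.07],[0.003,0.06,-0.1],[0.004,0.074,-0.119],[0.004,0.074,-0.119],[0.004,0.074,-0.119],[0.004,0.074,-0.119]], gripper=[-0.3,-0.3,-0.3,-0.3,-0.3,-0.3,-0.3])

```text
time: 28.73
position: [0.5303, -0.2854, 0.2597]
tool_rot: [-0.022, 1.0, 0.0, -0.0]
ft_force: [0.8, -0.1, -1.4]
grip_width: 0.0557
grip_force: 0.0
```

Run:
```python
from h import *
c=cam('wrist'); o=status.get_obs();print(o['position'],o['joint_velocities'].round(3)); np.save('w9.npy',c,allow_pickle=True)
cv2.imwrite('pics/w9.png',cv2.resize(c['pixels'][:260],(800,406),interpolation=cv2.INTER_CUBIC))
```

```text
[ 0.53004577 -0.28548331  0.25893084] [-0.007  0.02   0.003  0.002  0.002  0.002]
```

View pics/w9.png

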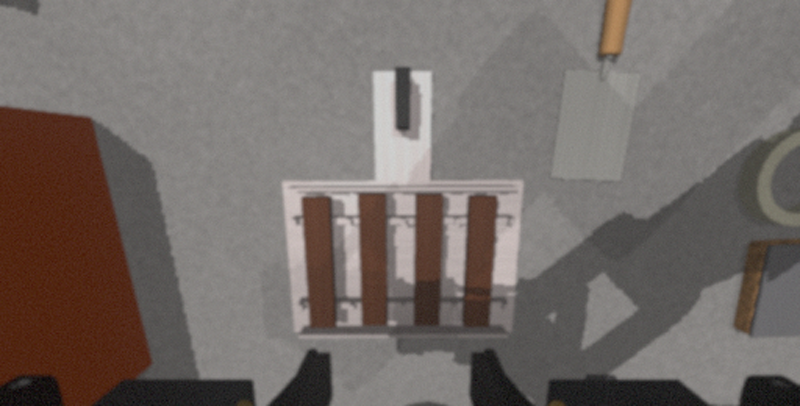

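All four sticks lie in their bays (columns 318, 373, 428, 481), and the fin is at (403,67–130).

Run:
```python
from h import *
c=np.load('w9.npy',allow_pickle=True).item();k=.64
for n,uv,z in [('tongue',[[373,71],[431,71]],.003),('front',[[282,182],[523,181]],.003),('back',[[297,337],[512,337]],.003),('fin far end',[[403,67]],.043),('fin near',[[403,128]],.043),('sticks',[[316,261],[373,259],[428,260],[481,260]],.035)]:
    print(n,ray(c,np.array(uv)*k,z).round(4).tolist())
for n in ('top','scene'):
    t=cam(n); g=t['pixels']; np.save(n+'9.npy',t,allow_pickle=True)
    cv2.imwrite(f'pics/{n}9.png',g)
goto(.404,-.291,.1,182.5)
```

```text
tongue [[0.3797, -0.3151, 0.003], [0.3775, -0.266, 0.003]]
front [[0.4747, -0.3956, 0.003], [0.4641, -0.1763, 0.003]]
back [[0.627, -0.3858, 0.003], [0.6173, -0.1678, 0.003]]
fin far end [[0.3824, -0.2898, 0.043]]
fin near [[0.426, -0.2878, 0.043]]
sticks [[0.5394, -0.3597, 0.035], [0.5354, -0.3092, 0.035], [0.5341, -0.2605, 0.035], [0.532, -0.2135, 0.035]]
dpos [0.1257, -0.0004, 0.1588] drot [0.12, -0.15, -0.05]
```

Emit:
arm_command(delta_rot=[[0,0,0],[0,0,0],[0,0,0],[0,0,0],[0,0,0],[0,0,0],[0,0,0],[0,0,0]], delta_pos=[[0.03,-0.001,0.02],[0.06,-0.002,0.05],[0.09,-0.002,0.08],[0.115,-0.002,0.11],[0.121,-0.002,0.14],[0.121,-0.002,0.159],[0.121,-0.002,0.159],[0.121,-0.002,0.159]], gripper=[0.1,0.1,0.1,0.1,0.1,0.1,0.1,0.1])

```text
time: 29.55
position: [0.4092, -0.2925, 0.0999]
tool_rot: [-0.021, 1.0, 0.001, -0.001]
ft_force: [0.5, 0.1, 0.0]
grip_width: 0.0394
grip_force: 0.0
```

Run:
```python
from h import *
o=status.get_obs();print(o['position'])
goto(.409,-.2885,.011,182.6)
# refine rack: front bar in top image: dark bar rows; print profile
t=np.load('top9.npy',allow_pickle=True).item(); g=cv2.cvtColor(t['pixels'],cv2.COLOR_BGR2GRAY); k=.64
for u in (230,260,290): print(u,g[122:145,u].tolist())
print(g[132,190:215].tolist(),g[132,300:325].tolist())
s=np.load('scene9.npy',allow_pickle=True).item()
# scene px of front bar ends (800 scale from first view): (288,325)-(450,358)
print(ray(s,np.array([[285,325],[452,358]])*k,.25), ray(t,np.array([[314,206],[493,206]])*k,.25))
```

```text
[ 0.40915507 -0.29245057  0.09992165]
dpos [-0.0002, 0.0037, 0.0889] drot [0.17, -0.14, -0.16]
230 [141, 143, 136, 134, 130, 121, 108, 102, 99, 93, 82, 74, 83, 87, 94, 115, 134, 130, 104, 84, 82, 79, 82]
260 [130, 128, 130, 130, 134, 128, 112, 102, 100, 96, 88, 73, 74, 82, 88, 104, 123, 126, 112, 90, 80, 81, 80]
290 [129, 131, 130, 131, 134, 130, 118, 105, 101, 97, 91, 76, 72, 80, 88, 103, 126, 134, 126, 102, 83, 81, 85]
[161, 162, 160, 159, 159, 160, 161, 162, 151, 128, 108, 99, 99, 100, 101, 96, 91, 82, 77, 78, 81, 80, 78, 80, 81] [92, 89, 90, 92, 92, 91, 94, 95, 98, 104, 104, 105, 105, 110, 115, 131, 149, 160, 162, 162, 162, 161, 162, 161, 161]
[[ 0.69468565 -0.06790094  0.25      ]
 [ 0.67648175  0.1946264   0.25      ]] [[ 0.67667797  0.19091593  0.25      ]
 [ 0.68088245 -0.0780949   0.25      ]]
```

Run:
```python
from h import *
t=np.load('top9.npy',allow_pickle=True).item(); g=cv2.cvtColor(t['pixels'],cv2.COLOR_BGR2GRAY).astype(float)
g=cv2.GaussianBlur(g,(0,0),1)
def edge(u,lo,hi,sgn):
    d=np.diff(g[lo:hi,u])*sgn; i=int(np.argmax(d)); 
    a,b,c=(d[i-1],d[i],d[i+1]) if 0<i<len(d)-1 else (0,1,0)
    return lo+i+.5+.5*(a-c)/(a-2*b+c)
def fit(name,lo,hi,sgn,z,us=range(222,296,3)):
    P=ray(t,[[u,edge(u,lo,hi,sgn)] for u in us],z)
    p=np.polyfit(P[:,1],P[:,0],1); r=np.abs(P[:,0]-np.polyval(p,P[:,1])); 
    p=np.polyfit(P[r<.004,1],P[r<.004,0],1); print(name,'x at y=.057',np.polyval(p,.057).round(4),'yaw deg',-np.degrees(np.arctan(p[0])).round(2))
fit('frontbar back edge',122,131,-1,.25); fit('panel2 top front edge',133,142,-1,.185); fit('rearbar back edge',66,76,-1,.25)
def ue(v,lo,hi,s):
    d=np.diff(g[v,lo:hi])*s; return lo+np.argmax(d)+.5
for v in (129,130,131,132): print(v,ray(t,[[ue(v,190,215,-1),v],[ue(v,305,325,1),v]],.25)[:,:2].round(4).tolist())
# guides / panel sides rows 90-120
for v in (95,105,115): print(v,ray(t,[[ue(v,205,222,-1),v],[ue(v,292,312,1),v]],.185)[:,:2].round(4).tolist())
h=cv2.cvtColor(t['pixels'],cv2.COLOR_BGR2HSV); m=((h[...,0]<20)&(h[...,1]>110)).astype(np.uint8)
for v in (95,105,115,120):
    u=np.where(m[v,195:320])[0]+195; print('panel',ray(t,[[u.min()-.5,v],[u.max()+.5,v]],.185)[:,:2].round(4).tolist())
```

```text
frontbar back edge x at y=.057 0.6887 yaw deg 0.08
panel2 top front edge x at y=.057 0.6795 yaw deg 0.55
rearbar back edge x at y=.057 0.8312 yaw deg 0.07
129 [[0.6836, 0.1969], [0.6879, -0.0782]]
130 [[0.6811, 0.1968], [0.6854, -0.0782]]
131 [[0.6786, 0.1967], [0.683, -0.0781]]
132 [[0.6762, 0.1966], [0.6805, -0.078]]
95 [[0.7992, 0.1902], [0.804, -0.0724]]
105 [[0.772, 0.1869], [0.7762, -0.0563]]
115 [[0.7449, 0.1886], [0.7491, -0.0584]]
panel [[0.7996, 0.1698], [0.8036, -0.0516]]
panel [[0.7723, 0.1691], [0.7762, -0.0512]]
panel [[0.7453, 0.1684], [0.749, -0.0507]]
panel [[0.7319, 0.168], [0.7355, -0.0505]]
```

Emit:
arm_command(delta_rot=[[0,0,0],[0,0,0],[0,0,0],[0,0,0],[0,0,0],[0,0,0],[0,0,0],[0,0,0],[0,0,0],[0,0,0],[0,0,0],[0,0,0]], delta_pos=[[0,0.0035,0.03],[0,0.0035,0.06],[0,0.0035,0.08],[0,0.0035,0.089],[0,0.0035,0.089],[0,0.0035,0.089],[0,0.0035,0.089],[0,0.0035,0.089],[0,0.0035,0.089],[0,0.0035,0.089],[0,0.0035,0.089],[0,0.0035,0.089]], gripper=[0.1,0.1,0.1,0.1,0.1,1,1,1,1,1,1,1], grip_force=30)

```text
time: 30.55
position: [0.4102, -0.2893, 0.0133]
tool_rot: [-0.022, 1.0, -0.001, 0.0]
ft_force: [0.3, 0.1, 6.9]
grip_width: 0.0118
grip_force: 30.0
```

Emit:
arm_command(delta_rot=[[0,0,0],[0,0,0],[0,0,0],[0,0,0],[0,0,0],[0,0,0]], delta_pos=[[0,0,0],[0,0,0],[0,0,0],[0,0,0],[0,0,0],[0,0,0]], gripper=[1,1,1,1,1,1], grip_force=60)

```text
time: 31.05
position: [0.4101, -0.2893, 0.0133]
tool_rot: [-0.022, 1.0, -0.001, 0.0]
ft_force: [0.2, 0.4, 5.4]
grip_width: 0.0112
grip_force: 60.0
```

Run:
```python
from h import *
c=cam('wrist'); np.save('g0.npy',c,allow_pickle=True); cv2.imwrite('pics/g0.png',c['pixels'])
```

Emit:
arm_command(delta_rot=[[0,0,0],[0,0,0],[0,0,0],[0,0,0],[0,0,0],[0,0,0],[0,0,0],[0,0,0],[0,0,0],[0,0,0],[0,0,0],[0,0,0]], delta_pos=[[0,0,-0.001],[0,0,-0.003],[0,0,-0.006],[0,0,-0.009],[0,0,-0.013],[0,0,-0.018],[0,0,-0.023],[0,0,-0.027],[0,0,-0.029],[0,0,-0.03],[0,0,-0.03],[0,0,-0.03]], gripper=[1,1,1,1,1,1,1,1,1,1,1,1], grip_force=60)

```text
time: 32.1
position: [0.4097, -0.2889, 0.0424]
tool_rot: [-0.022, 1.0, 0.0, -0.0]
ft_force: [-0.1, 0.2, -1.6]
grip_width: 0.0115
grip_force: 60.0
```

Run:
```python
from h import *
c=cam('wrist'); np.save('g1.npy',c,allow_pickle=True); o=status.get_obs(); print(o['ft_force'].round(2),o['moment'].round(2),o['position'],R.from_quat(o['tool_rot']).as_matrix().round(4)[2])
d=np.load('g0.npy',allow_pickle=True).item()
cv2.imwrite('pics/g01.png',np.hstack([cv2.resize(i['pixels'][:300],(400,300)) for i in (d,c)])[:, :])
a,b=[cv2.cvtColor(i['pixels'],cv2.COLOR_BGR2GRAY) for i in (d,c)]
p=cv2.goodFeaturesToTrack(a[:250],80,.02,6); q,st,e=cv2.calcOpticalFlowPyrLK(a,b,p,None,winSize=(25,25))
for P,Q in sorted([(x[0],y[0]) for x,y,s in zip(p,q,st) if s],key=lambda z:z[0][1])[::3]: print(P.round(0),(Q-P).round(1))
```

```text
[ 0.62 -0.24 -2.28] [0.02 0.22 0.01] [ 0.40964893 -0.28884929  0.0423104 ] [ 2.e-04  3.e-04 -1.e+00]
[476. 183.] [-14.2  -9.9]
[217. 187.] [ 0.3 -0.3]
[264. 192.] [ 0.4 -0.2]
[482. 200.] [ 8.3 -1.9]
[244. 202.] [0.1 0.2]
[335. 203.] [12.3 -5.7]
[457. 204.] [ 15.7 -13.2]
[159. 205.] [21.  -6.8]
[447. 206.] [ -0.4 -13.2]
[280. 210.] [0.2 0.8]
[293. 211.] [-0.6  1.1]
[407. 212.] [-12.3  -7.2]
[158. 212.] [21.2 -6.8]
[212. 223.] [1.2 0.3]
[234. 224.] [ 0.2 -0.1]
[302. 225.] [-0.8  3.5]
[228. 228.] [ 0.4 -0. ]
[160. 241.] [22.5 -0. ]
[219. 241.] [ 0.1 -0.3]
[478. 242.] [-0.1  0.1]
[227. 243.] [ 0.  -0.1]
[369. 243.] [-0.2  0.3]
[346. 245.] [0.8 0.1]
[249. 246.] [ 1.6 -1.3]
[258. 247.] [-0.8 -0.8]
[264. 248.] [ 0.1 -2.3]
```

View pics/g01.png

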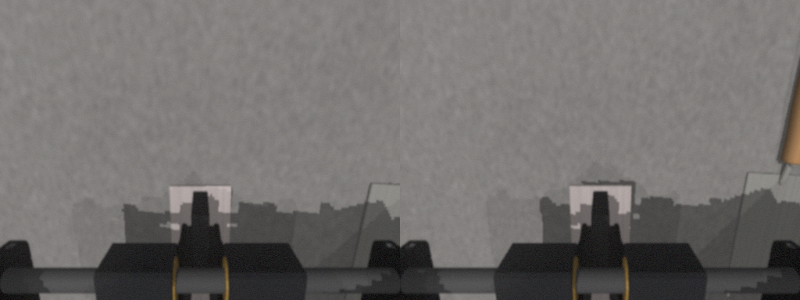

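The lift left the tongue edge unmoved relative to the hand (about 0.3 px), so the tray isn't sagging. I'll carry it to the rack front.

Emit:
arm_command(delta_rot=[[0,0,0],[0,0,0],[0,0,0],[0,0,0],[0,0,0],[0,0,0],[0,0,0],[0,0,0],[0,0,0],[0,0,0],[0,0,0],[0,0,0]], delta_pos=[[0,0,-0.003],[0,0,-0.009],[0,0,-0.017],[0,0,-0.027],[0,0,-0.038],[0,0,-0.05],[0,0,-0.062],[0,0,-0.072],[0,0,-0.08],[0,0,-0.086],[0,0,-0.089],[0,0,-0.09]], gripper=[1,1,1,1,1,1,1,1,1,1,1,1])

```text
time: 33.15
position: [0.4099, -0.2891, 0.133]
tool_rot: [-0.022, 1.0, -0.0, 0.0]
ft_force: [0.4, 0.5, -2.4]
grip_width: 0.0116
grip_force: 60.0
```

Run:
```python
from h import *
o=status.get_obs();print(o['position']); goto(.436,.0593,.131,180.2)
```

```text
[ 0.40988684 -0.28909858  0.13300153]
dpos [-0.0413, 0.3469, 0.0018] drot [-0.04, 0.03, 2.3]
```

Emit:
arm_command(delta_rot=[[0,0,0],[0,0,0.1],[0,0,0.2],[0,0,0.4],[0,0,0.6],[0,0,0.8],[0,0,1.0],[0,0,1.2],[0,0,1.4],[0,0,1.6],[0,0,1.8],[0,0,2.0]], delta_pos=[[0,0.001,0],[-0.0005,0.004,0],[-0.001,0.009,0],[-0.002,0.016,0],[-0.003,0.025,0],[-0.004,0.036,0],[-0.006,0.049,0],[-0.008,0.064,0],[-0.01,0.081,0],[-0.012,0.1,0],[-0.0145,0.12,0],[-0.017,0.14,0]], gripper=[1,1,1,1,1,1,1,1,1,1,1,1])

```text
time: 34.15
position: [0.4201, -0.1463, 0.1324]
tool_rot: [-0.004, 1.0, 0.0, -0.0]
ft_force: [0.8, 0.2, -3.5]
grip_width: 0.0115
grip_force: 60.0
```

Emit:
arm_command(delta_rot=[[0,0,0.1],[0,0,0.2],[0,0,0.3],[0,0,0.3],[0,0,0.3],[0,0,0.3],[0,0,0.3],[0,0,0.3],[0,0,0.3],[0,0,0.3],[0,0,0.3],[0,0,0.3]], delta_pos=[[-0.0015,0.02,0],[-0.003,0.04,0],[-0.0045,0.06,0],[-0.006,0.08,0],[-0.0075,0.099,0],[-0.009,0.117,0],[-0.0105,0.134,0],[-0.012,0.15,0],[-0.013,0.164,0],[-0.014,0.177,0],[-0.015,0.188,0],[-0.016,0.196,0]], gripper=[1,1,1,1,1,1,1,1,1,1,1,1])

```text
time: 35.15
position: [0.4338, 0.0497, 0.1324]
tool_rot: [-0.002, 1.0, 0.0, -0.001]
ft_force: [0.7, -2.0, -2.7]
grip_width: 0.0118
grip_force: 60.0
```

Emit:
arm_command(delta_rot=[[0,0,0],[0,0,0],[0,0,0],[0,0,0],[0,0,0],[0,0,0]], delta_pos=[[0,0.006,0],[0,0.01,0],[0,0.011,0],[0,0.011,0],[0,0.011,0],[0,0.011,0]], gripper=[1,1,1,1,1,1])

```text
time: 35.65
position: [0.4349, 0.0583, 0.1324]
tool_rot: [-0.001, 1.0, -0.0, -0.0]
ft_force: [-1.1, 0.1, -2.1]
grip_width: 0.0116
grip_force: 60.0
```

Run:
```python
from h import *
o=status.get_obs();print(o['position'],o['grip_width']); goto(.446,.0593,.128,180.2)
s=cam('scene'); t=cam('top'); np.save('s10.npy',s,allow_pickle=True)
a=s['pixels'][150:300,130:330]; b=t['pixels'][70:270,180:330]
im=np.zeros((600,800,3),np.uint8); im[:400,:533]=cv2.resize(a,(533,400),interpolation=cv2.INTER_CUBIC); 
b=cv2.resize(b,(266,355)); im[:355,534:]=b
cv2.imwrite('pics/in1.png',im[:400])
```

```text
[0.43490677 0.05832675 0.13240684] 0.011597186912762408
dpos [-0.0111, 0.0009, 0.0044] drot [-0.01, -0.0, -0.04]
```

View pics/in1.png

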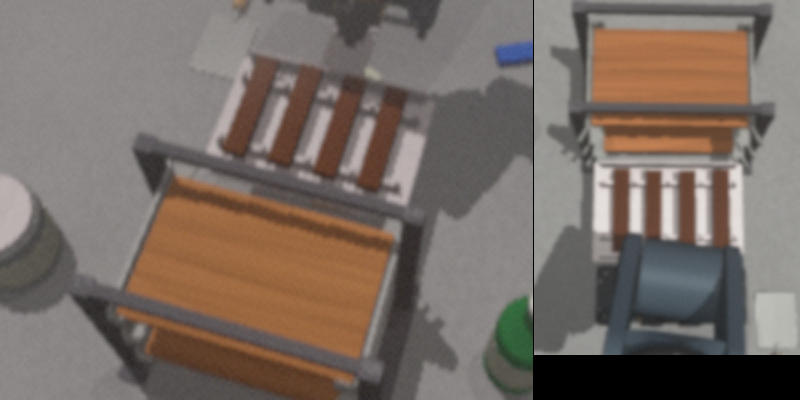

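All four sticks ride in their bays and the tray faces the rack, with its plate edges at columns 593 and 744 of the inset. I'll check its lateral alignment.

Run:
```python
from h import *
t=cam('top'); g=cv2.GaussianBlur(cv2.cvtColor(t['pixels'],cv2.COLOR_BGR2GRAY),(0,0),1).astype(float)
for v in (172,178,184,190,196):
    d=np.diff(g[v]); l=205+np.argmax(d[205:222]); r=290+np.argmin(d[290:308]); P=ray(t,[[l+.5,v],[r+.5,v]],.122); print(v,P[:,:2].round(4).tolist(),'mid',P[:,1].mean().round(4))
print('far edge predicted x .642 ->',proj(t,[[.642,.059,.122]]))
print(g[155:172,256].round().tolist())
```

```text
172 [[0.6119, 0.1697], [0.6147, -0.0497]] mid 0.06
178 [[0.5957, 0.1693], [0.5985, -0.0521]] mid 0.0586
184 [[0.5796, 0.1715], [0.5822, -0.0492]] mid 0.0611
190 [[0.5635, 0.171], [0.5661, -0.0516]] mid 0.0597
196 [[0.5476, 0.1706], [0.5501, -0.0514]] mid 0.0596
far edge predicted x .642 -> [[255.54302572 161.50832131]]
[107.0, 106.0, 119.0, 138.0, 155.0, 164.0, 162.0, 151.0, 146.0, 160.0, 184.0, 201.0, 207.0, 208.0, 209.0, 210.0, 207.0]
```

Emit:
arm_command(delta_rot=[[0,0,0],[0,0,0],[0,0,0],[0,0,0],[0,0,0],[0,0,0],[0,0,0],[0,0,0],[0,0,0],[0,0,0],[0,0,0],[0,0,0]], delta_pos=[[-0.001,0.001,0.001],[-0.004,0.001,0.002],[-0.008,0.001,0.004],[-0.014,0.001,0.005],[-0.021,0.001,0.005],[-0.029,0.001,0.005],[-0.037,0.001,0.005],[-0.045,0.001,0.005],[-0.052,0.001,0.005],[-0.057,0.001,0.005],[-0.06,0.001,0.005],[-0.06,0.001,0.005]], gripper=[1,1,1,1,1,1,1,1,1,1,1,1])

```text
time: 36.8
position: [0.4958, 0.0599, 0.1274]
tool_rot: [-0.002, 1.0, -0.0, 0.0]
ft_force: [0.4, 0.5, -2.9]
grip_width: 0.0114
grip_force: 60.0
```

Run:
```python
from h import *
o=status.get_obs();print(o['position'],o['ft_force'].round(2),o['moment'].round(2)); goto(.62,.0596,.127,180.2)
```

```text
[0.49575848 0.0599208  0.12742634] [ 0.42  0.53 -2.9 ] [0.08 0.17 0.02]
dpos [-0.1242, -0.0008, 0.0005] drot [-0.01, 0.05, 0.01]
```

No contact so far. I'll continue in.

Emit:
arm_command(delta_rot=[[0,0,0],[0,0,0],[0,0,0],[0,0,0],[0,0,0],[0,0,0],[0,0,0],[0,0,0],[0,0,0],[0,0,0],[0,0,0],[0,0,0]], delta_pos=[[-0.001,0,0],[-0.004,0,0],[-0.008,0,0],[-0.014,0,0],[-0.022,0,0],[-0.031,0,0],[-0.041,0,0],[-0.051,0,0],[-0.061,0,0],[-0.07,0,0],[-0.076,0,0],[-0.08,0,0]], gripper=[1,1,1,1,1,1,1,1,1,1,1,1])

```text
time: 37.8
position: [0.5761, 0.0602, 0.1273]
tool_rot: [-0.002, 1.0, -0.0, 0.0]
ft_force: [0.2, 0.4, -2.9]
grip_width: 0.0113
grip_force: 60.0
```

Emit:
arm_command(delta_rot=[[0,0,0],[0,0,0],[0,0,0],[0,0,0],[0,0,0],[0,0,0],[0,0,0],[0,0,0],[0,0,0],[0,0,0],[0,0,0],[0,0,0]], delta_pos=[[-0.003,0,0],[-0.006,0,0],[-0.01,0,0],[-0.015,0,0],[-0.02,0,0],[-0.025,0,0],[-0.03,0,0],[-0.035,0,0],[-0.038,0,0],[-0.04,0,0],[-0.04,0,0],[-0.04,0,0]], gripper=[1,1,1,1,1,1,1,1,1,1,1,1])

```text
time: 38.8
position: [0.6147, 0.0604, 0.1273]
tool_rot: [-0.002, 1.0, 0.0, -0.0]
ft_force: [-0.3, 0.1, -2.5]
grip_width: 0.0114
grip_force: 60.0
```

Run:
```python
from h import *
o=status.get_obs();print(o['position'],o['ft_force'].round(2),o['moment'].round(2)); goto(.62,.0596,.127,180.2)
```

```text
[0.61465654 0.06044414 0.12728671] [-0.32  0.1  -2.55] [0.09 0.17 0.01]
dpos [-0.0053, -0.0009, 0.0003] drot [0.0, -0.03, 0.01]
```

Emit:
arm_command(delta_rot=[[0,0,0],[0,0,0],[0,0,0],[0,0,0],[0,0,0],[0,0,0],[0,0,0],[0,0,0],[0,0,0],[0,0,0]], delta_pos=[[-0.001,-0.0005,0.0005],[-0.002,-0.0005,0.001],[-0.003,-0.0005,0.0015],[-0.004,-0.0005,0.002],[-0.005,-0.0005,0.002],[-0.006,-0.0005,0.002],[-0.007,-0.0005,0.002],[-0.008,-0.0005,0.002],[-0.009,-0.0005,0.002],[-0.01,-0.0005,0.002]], gripper=[1,1,1,1,1,1,1,1,1,1])

```text
time: 39.63
position: [0.6208, 0.0606, 0.1247]
tool_rot: [-0.002, 1.0, 0.0, -0.005]
ft_force: [-10.4, 0.7, 1.0]
grip_width: 0.0116
grip_force: 60.0
```

Emit:
arm_command(delta_rot=[[0,0,0],[0,0,0],[0,0,0],[0,0,0],[0,0,0]], delta_pos=[[0.001,0,0.0005],[0.002,0,0.001],[0.003,0,0.001],[0.003,0,0.001],[0.003,0,0.001]], gripper=[1,1,1,1,1], grip_force=30)

```text
time: 40.05
position: [0.6207, 0.0603, 0.1242]
tool_rot: [-0.002, 1.0, 0.0, -0.001]
ft_force: [-5.2, 1.8, -1.8]
grip_width: 0.0116
grip_force: 30.0
```

Emit:
arm_command(delta_rot=[[0,0,0],[0,0,0],[0,0,0],[0,0,0],[0,0,0],[0,0,0],[0,0,0]], delta_pos=[[0,0,0],[0,0,0],[0,0,0],[0,0,0],[0,0,0],[0,0,0],[0,0,0]], gripper=[0.4,0.4,0.4,0.4,0.4,0.4,0.4])

```text
time: 40.63
position: [0.6222, 0.0598, 0.1245]
tool_rot: [-0.002, 1.0, -0.0, 0.0]
ft_force: [0.1, -0.3, 0.4]
grip_width: 0.026
grip_force: 0.0
```

Run:
```python
from h import *
o=status.get_obs();print(o['position'],o['ft_force'].round(2),o['grip_width'])
```

```text
[0.62220629 0.05980774 0.12454934] [ 0.13 -0.34  0.38] 0.025999389189393766
```

Emit:
arm_command(delta_rot=[[0,0,0],[0,0,0],[0,0,0],[0,0,0],[0,0,0],[0,0,0],[0,0,0],[0,0,0],[0,0,0],[0,0,0],[0,0,0],[0,0,0]], delta_pos=[[0,0,-0.01],[0,0,-0.025],[0,0,-0.045],[0.005,0,-0.065],[0.02,0,-0.085],[0.04,0,-0.1],[0.07,0,-0.12],[0.1,0,-0.14],[0.13,0,-0.15],[0.16,0,-0.15],[0.18,0,-0.15],[0.18,0,-0.15]], gripper=[0.4,0.4,0.4,0.4,0.4,0.4,0.4,0.4,0.4,0.4,0.4,0.4])

```text
time: 41.63
position: [0.4369, 0.0599, 0.2751]
tool_rot: [-0.002, 1.0, 0.0, -0.002]
ft_force: [-0.8, 0.2, -0.7]
grip_width: 0.0257
grip_force: 0.0
```

Run:
```python
from h import *
s=cam('scene'); t=cam('top'); w=cam('wrist'); k=.64
f=lambda i,h:cv2.resize(i,None,fx=h/i.shape[0],fy=h/i.shape[0],interpolation=cv2.INTER_CUBIC)
a=f(s['pixels'][190:310,145:300],290); b=f(t['pixels'][65:185,185:330],290); c=f(w['pixels'][:260],290)
top=np.hstack([a,b]); im=np.zeros((580,max(top.shape[1],c.shape[1]),3),np.uint8); im[:290,:top.shape[1]]=top; im[290:,:c.shape[1]]=c
cv2.imwrite('pics/fin.png',im); print(im.shape,b.shape)
# predicted fin top when home
print(proj(t,[[.683+.076-.161,.0596,.153],[.683+.076-.117,.0596,.153]]),proj(w,[[.683+.076-.164,.0346,.113],[.683+.076-.164,.0846,.113]]))
print(status.get_obs()['position'])
```

```text
(580, 725, 3) (290, 350, 3)
[[255.5996371  174.92644774]
 [255.69185617 158.30168331]] [[237.21523377 284.55779703]
 [274.61567523 284.69105769]]
[0.44308439 0.05914223 0.27536358]
```

View pics/fin.png

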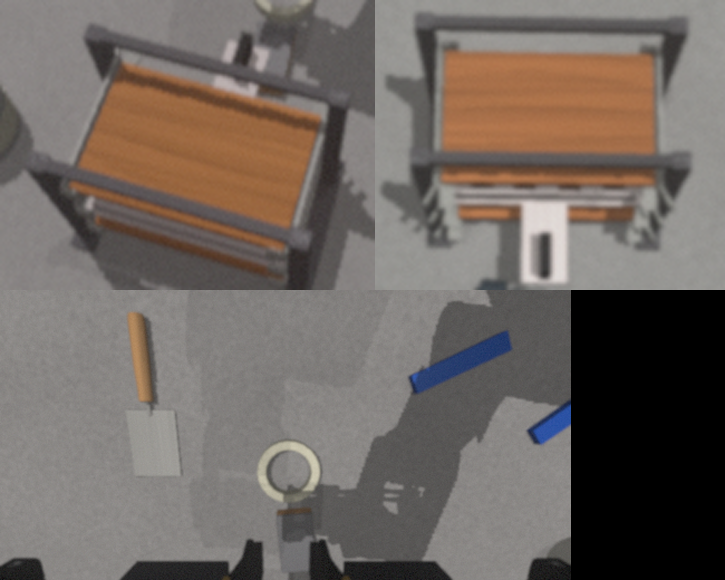

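Run:
```python
from h import *
t=cam('top'); g=cv2.GaussianBlur(cv2.cvtColor(t['pixels'],cv2.COLOR_BGR2GRAY),(0,0),.8)
print(g[135:190,250].tolist()); print(g[135:190,230].tolist())
print('pred: tongue end, plate front, front lip top, panel0 front-top, panel2 front-top', proj(t,[[.595,.07,.113],[.685,.1,.113],[.689,.1,.138],[.685,.1,.055],[.685,.1,.185]])[:,1].round(1))
print(sticks(cam('scene'),20).round(0)[:,:2].tolist())
```

```text
[80, 90, 105, 118, 117, 103, 90, 96, 119, 135, 132, 129, 150, 183, 205, 213, 216, 216, 216, 216, 216, 216, 216, 216, 215, 209, 195, 176, 162, 156, 155, 155, 155, 155, 155, 156, 156, 156, 156, 157, 157, 159, 165, 179, 195, 201, 184, 149, 111, 85, 74, 72, 75, 77, 78]
[81, 91, 107, 120, 115, 98, 88, 105, 135, 147, 136, 130, 144, 151, 134, 114, 113, 125, 130, 121, 110, 113, 129, 143, 150, 153, 153, 154, 154, 154, 153, 153, 153, 153, 153, 153, 153, 152, 151, 150, 149, 147, 138, 120, 98, 82, 77, 76, 76, 77, 79, 81, 83, 84, 85]
pred: tongue end, plate front, front lip top, panel0 front-top, panel2 front-top [179.5 146.8 142.4 153.  138.1]
[[810.0, 85.0], [811.0, -21.0], [698.0, 645.0], [624.0, 22.0], [676.0, -749.0], [515.0, -638.0], [-403.0, 686.0], [-703.0, 777.0], [-384.0, -604.0]]
```

The tray is on the middle rails, but its tongue end (v≈182 against a predicted 179.5) reads a few mm short of home. I'll nudge the fin with closed fingers to confirm it is against the stops.

Run:
```python
from h import *
goto(.565,.0598,.2,180.2)
```

```text
dpos [-0.1214, 0.0003, 0.0751] drot [-0.01, 0.11, -0.0]
```

Emit:
arm_command(delta_rot=[[0,0,0],[0,0,0],[0,0,0],[0,0,0],[0,0,0],[0,0,0],[0,0,0],[0,0,0],[0,0,0],[0,0,0],[0,0,0],[0,0,0]], delta_pos=[[-0.02,0,0],[-0.05,0,0.02],[-0.08,0,0.04],[-0.1,0,0.06],[-0.117,0,0.08],[-0.117,0,0.1],[-0.117,0,0.12],[-0.117,0,0.135],[-0.117,0,0.148],[-0.117,0,0.149],[-0.117,0,0.149],[-0.117,0,0.149]], gripper=[1,1,1,1,1,1,1,1,1,1,1,1])

```text
time: 42.88
position: [0.5599, 0.0596, 0.1256]
tool_rot: [-0.002, 1.0, -0.0, 0.0]
ft_force: [0.1, 0.7, 0.1]
grip_width: 0.0008
grip_force: 0.0
```

Emit:
arm_command(delta_rot=[[0,0,0],[0,0,0],[0,0,0],[0,0,0],[0,0,0],[0,0,0],[0,0,0],[0,0,0],[0,0,0],[0,0,0]], delta_pos=[[-0.004,0,0],[-0.008,0,0],[-0.012,0,0],[-0.014,0,0],[-0.016,0,0],[-0.018,0,0],[-0.02,0,0],[-0.021,0,0],[-0.022,0,0],[-0.022,0,0]], gripper=[1,1,1,1,1,1,1,1,1,1])

```text
time: 43.72
position: [0.5803, 0.0598, 0.1253]
tool_rot: [-0.002, 1.0, 0.0, -0.001]
ft_force: [-1.0, -0.6, 0.8]
grip_width: 0.0003
grip_force: 0.6
```

Emit:
arm_command(delta_rot=[[0,0,0],[0,0,0],[0,0,0],[0,0,0],[0,0,0],[0,0,0]], delta_pos=[[-0.001,0,0],[-0.002,0,0],[-0.003,0,0],[-0.004,0,0],[-0.004,0,0],[-0.004,0,0]], gripper=[1,1,1,1,1,1])

```text
time: 44.22
position: [0.5804, 0.0599, 0.1251]
tool_rot: [-0.002, 1.0, -0.0, -0.005]
ft_force: [-7.8, -1.5, 5.7]
grip_width: 0.0003
grip_force: 4.4
```

Emit:
arm_command(delta_rot=[[0,0,0],[0,0,0],[0,0,0],[0,0,0],[0,0,0]], delta_pos=[[-0.001,0,0],[-0.002,0,0],[-0.003,0,0],[-0.003,0,0],[-0.003,0,0]], gripper=[1,1,1,1,1])

```text
time: 44.63
position: [0.5804, 0.0599, 0.1249]
tool_rot: [-0.002, 1.0, -0.0, -0.008]
ft_force: [-14.1, -1.5, 10.1]
grip_width: 0.0004
grip_force: 7.2
```

The tray stays put under 14 N, so it is on a hard stop. I'll back off and check its position against the bar from the wrist camera, by numbers only.

Emit:
arm_command(delta_rot=[[0,0,0],[0,0,0],[0,0,0],[0,0,0],[0,0,0],[0,0,0],[0,0,0],[0,0,0],[0,0,0],[0,0,0],[0,0,0],[0,0,0]], delta_pos=[[0.01,0,0],[0.02,0,0],[0.03,0,-0.01],[0.03,0,-0.04],[0.03,0,-0.08],[0.03,0,-0.12],[0.02,0,-0.16],[0.0,0,-0.2],[-0.02,0,-0.24],[-0.03,0,-0.27],[-0.03,0,-0.27],[-0.03,0,-0.27]], gripper=[1,1,1,1,1,1,1,1,1,1,1,1])

```text
time: 45.63
position: [0.62, 0.0598, 0.3982]
tool_rot: [-0.002, 1.0, -0.0, 0.004]
ft_force: [0.2, -0.1, -0.5]
grip_width: 0.0005
grip_force: 0.0
```

Emit:
arm_command(delta_rot=[[0,0,0],[0,0,0],[0,0,0]], delta_pos=[[0,0,0],[0,0,0],[0,0,0]], gripper=[1,1,1])

```text
time: 45.88
position: [0.6168, 0.06, 0.3934]
tool_rot: [-0.002, 1.0, 0.0, -0.002]
ft_force: [-0.4, 0.4, 0.2]
grip_width: 0.0006
grip_force: 0.0
```

Run:
```python
from h import *
w=cam('wrist'); print(status.get_obs()['position'])
g=cv2.GaussianBlur(cv2.cvtColor(w['pixels'],cv2.COLOR_BGR2GRAY),(0,0),.8).astype(int)
P=lambda x,y,z:proj(w,[[x,y,z]])[0].round(1)
for n,p in dict(tongue=(.595,.075,.113),finback=(.598,.0596,.153),bar_f=(.678,.12,.25),bar_b=(.689,.12,.25),plate=(.685,.12,.113)).items(): print(n,P(*p))
u=int(P(.595,.075,.113)[0]); v=int(P(.595,.075,.113)[1]); print('tongue col',u,v-14,g[v-14:v+15,u].tolist())
for y in (.1,.03):
    q=P(.683,y,.25); u,v=int(q[0]),int(q[1]); print('bar col',u,v-20,g[v-20:v+20,u].tolist())
```

```text
[0.61694673 0.05998241 0.39365237]
tongue [265.8 142. ]
finback [255.8 148. ]
bar_f [306.9 229.4]
bar_b [306.4 237.9]
plate [292.4 197.3]
tongue col 265 128 [132, 131, 130, 130, 131, 130, 126, 119, 115, 130, 162, 191, 204, 205, 201, 192, 179, 164, 155, 152, 152, 152, 151, 150, 151, 151, 151, 150, 151]
bar col 289 213 [74, 73, 73, 73, 73, 74, 72, 71, 72, 72, 71, 65, 55, 47, 43, 46, 50, 52, 52, 52, 52, 52, 53, 57, 64, 73, 83, 93, 99, 88, 64, 41, 29, 25, 26, 27, 29, 29, 29, 27]
bar col 230 213 [109, 104, 94, 82, 74, 71, 69, 70, 71, 71, 72, 69, 60, 50, 46, 47, 50, 51, 51, 51, 52, 53, 55, 63, 77, 91, 99, 99, 94, 79, 57, 38, 32, 30, 30, 29, 30, 31, 31, 29]
```

Run:
```python
from h import *
w=cam('wrist'); g=cv2.GaussianBlur(cv2.cvtColor(w['pixels'],cv2.COLOR_BGR2GRAY),(0,0),.8).astype(float)
def fit(n,us,lo,hi,s,z):
    L=[]
    for u in us:
        d=np.diff(g[lo:hi,u])*s; i=int(np.argmax(d))
        if not 0<i<len(d)-1: continue
        a,b,c=d[i-1:i+2]; L.append([u,lo+i+.5+.5*(a-c)/(a-2*b+c)])
    P=ray(w,L,z); 
    for _ in range(4):
        p=np.polyfit(P[:,1],P[:,0],1); r=abs(P[:,0]-np.polyval(p,P[:,1])); P=P[r<=max(.0008,np.quantile(r,.8))]
    print(n,len(P),'x@.06',np.polyval(p,.06).round(4),'yaw',-np.degrees(np.arctan(p[0])).round(2),'span',np.ptp(P[:,1]).round(3))
tu=list(range(240,250))+list(range(262,272))
fit('tongue end',tu,130,148,1,.113)
fit('bar front top edge',range(170,345,4),219,230,-1,.25)
cols=[u for u in range(170,345,5)]
for u in (190,215,300,325): print(u,g[175:222,u].astype(int).tolist())
q=proj(w,[[.6785,.15,.113],[.6785,-.03,.113],[.685,.12,.138]]).round(1);print(q)
r=np.diff(g[150]); print('tongue sides',[ray(w,[[u+.5,150]],.113)[0,1].round(4) for u in (220+np.argmax(r[220:250]),262+np.argmin(r[262:295]))])
r=np.diff(g[175]); print('tongue sides 175',[ray(w,[[u+.5,175]],.113)[0].round(4) for u in (220+np.argmax(r[220:250]),262+np.argmin(r[262:295]))])
```

```text
tongue end 20 x@.06 0.5885 yaw 0.25 span 0.048
bar front top edge 41 x@.06 0.6725 yaw 0.15 span 0.201
190 [70, 79, 95, 115, 130, 139, 141, 139, 136, 131, 123, 113, 104, 100, 101, 102, 104, 109, 119, 128, 132, 128, 115, 107, 104, 102, 101, 100, 99, 98, 97, 92, 84, 78, 82, 95, 106, 111, 109, 102, 90, 79, 73, 71, 70, 68, 67]
215 [99, 89, 84, 82, 82, 82, 80, 75, 72, 72, 74, 75, 75, 75, 74, 74, 81, 103, 134, 155, 149, 123, 99, 91, 100, 121, 141, 140, 117, 86, 64, 55, 56, 64, 78, 93, 105, 109, 105, 95, 82, 71, 68, 68, 67, 66, 68]
300 [87, 84, 85, 88, 90, 88, 83, 76, 73, 77, 82, 84, 84, 83, 79, 76, 78, 86, 101, 112, 109, 96, 83, 78, 82, 90, 103, 108, 96, 74, 53, 45, 48, 54, 62, 70, 76, 79, 78, 76, 75, 75, 73, 72, 72, 73, 74]
325 [79, 72, 65, 61, 63, 66, 68, 69, 68, 68, 69, 69, 70, 74, 79, 86, 91, 94, 96, 97, 97, 96, 96, 96, 96, 96, 95, 94, 95, 95, 93, 88, 81, 72, 67, 71, 77, 81, 80, 77, 74, 74, 73, 73, 72, 72, 74]
[[311.  193.3]
 [200.8 192.9]
 [294.4 202.2]]
tongue sides [np.float64(0.0357), np.float64(0.0856)]
tongue sides 175 [array([0.6481, 0.0352, 0.113 ]), array([0.6478, 0.0865, 0.113 ])]
```

Run:
```python
from h import *
print(status.get_obs()['time'], robot.hand_in())
```

```text
the job is handed in; nothing more can be done
45.9833 None
```

I handed in the job at about 46 s: all four sticks are loaded in their bays and the tray is on the free middle rails, held against a hard stop by a 14 N push. My camera readings put it about 72 mm in (home is 76, the limit 68). I viewed 15 pictures, one over the limit of 14, and the hand-in returned no verdict.

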